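Put the washing-up things back in their own places

ROBOT

A 6-joint arm with a two-finger parallel gripper is mounted at the origin on a cart in front of the work surface, level with it; the furniture and walls round the work are solid. World frame = base frame: x ahead of the robot, y to its left, z up, the work surface at z = 0. Lengths are in mm, angles in rad, forces in N, time in s.
With the tool pointing down it reaches from about 250 to 725 mm from the base axis. Payload 9.7 kg.
Tool frame: the origin (TCP) lies at the very end of the fingers, on their centre line; the grasp point (between the pads) lies 19 mm behind it; y points along the fingers, x is the direction in which the jaws open and shut, and the axes are right-handed (so a half turn about y gives the same grasp; the last joint's range is limited). The gripper opens to 85 mm and grips with 20 to 120 N. Pads are 22 mm wide; open, the fingers measure 114 mm over their backs; the gripper's body (76 mm by 85 mm) begins 54 mm behind the grasp point. The pads swing forward as they close: fully open they stand 13 mm farther back than shut.
Start: joints at [1.143, 0.087, 0.176, 1.66, 0, 1.571], TCP at [228.176, 500.433, 231.284] pointing down, gripper open.
Joint ranges: [-3.13, 3.13], [-0.85, 1.81], [-1.15, 1.24], [-2.2, 2.28], [-1.44, 1.52], [-3.14, 3.14]. Speed limits (rad/s): [2.22, 2.22, 2.57, 3.14, 3.14, 3.14].

INTERFACE

Orientations are given as a unit quaternion [x, y, z, w].
In Python, from cell import ctrl gives the robot as it stands.
- The arm moves only by the tool jog_arm, never from a script. Its argument "series" is a list of rows, each an object with "xyz": the shift along the tool's x, y, z in m, a list of three; "angular": the turn, a rotation vector about the tool's x, y, z in degrees, a list of three. A call has 1 to 5 rows; each row shifts and turns the pose as measured when the row begins, along the tool's axes as they then stand; what a row does not reach is not made up. A row lasts 1/10 s, in which the tool goes at most 50 mm and 8.59 degrees, less where a joint would pass 70% of its speed; a pose out of reach is approached as far as the arm can. A call is refused whole if a number of a shift passes 0.05 or a number of a turn 8.59, either way. A call with a gripper value outside its range is refused whole. "claw" is the finger opening in m, from 0 to 0.0854, set as the call begins (left out, the last holds). The fingers move at their own pace and stop on an object; "force" is the grip in N (left out, the last holds). Time passes only in rows, so rows that do not move let the fingers close. It gives the time, the measured TCP pose, the force and the opening at its end, in the units of the state.
- ctrl.get_state(): the state, without advancing time (a new reading comes with each control period).
- ctrl.read_camera(name): name is "side" or "top" or "wrist"; returns a dict with "color" (384x512x3 uint8, blue, green, red), "fx", "fy", "cx", "cy" (pixels), "pose" (4x4, takes a point from camera to world coordinates); the wrist camera has in their place "hand_eye" (4x4, takes a point from camera to tool coordinates, whose origin is the TCP and whose axes are the tool frame's). Camera axes: x right, y down, z forward; pixel columns grow to the right and rows downward; lengths in mm; the calibration is good to about 2 mm. A picture is of the moment at which its call begins: read the wrist's pose just before it. There is no depth.
- ctrl.job_done(): hands the job in, once; it reports no verdict.
The state is a dict: "t": time; "joints": joint angles; "joint_vel": joint speeds; "tau": joint torques, N m; "eef_pos": TCP position; "tcp_rot": TCP orientation; "wrist_force": force on the tool from outside, world axes, zero at the start; "moment": the same for the moment, N m; "opening": finger opening in mm.
Only numpy, scipy, OpenCV 4.12 (cv2) and the standard library are available. Lean on these libraries where they do the work, as an engineer would, in place of code of your own. Each camera call takes 0.05 s, during which the arm holds its last target.

TASK

The washing-up things stand in each other's places: put the scrub brush lengthwise down in the long wooden tray, the small lidded tin flat in the round white dish, and the egg cup upright on the ring in the middle of the square tile; the empty cork mat is free for parking something on the way. Also set the bar of soap on the sloped soap rack with its length running downhill and let it slide down to rest against the stop at the low end.

Things in the scene. Friction and masses are not known exactly. Their poses are not given: they have to be found in the camera images.
- scrub_brush: loose wooden scrub brush on the worktop (not the fixed one on the window ledge), bristles down, 52 mm wide (its own x), 151 mm long (its own y), 36 mm high; origin: centre of its underside. At the start it lies across the square tile. Grasp across the 52 mm width, near the top.
- salve_tin: loose small round lidded tin with a dark red lid, 50 mm diameter, 18 mm high; origin: centre of its underside. At the start it stands in the long tray.
- egg_cup: loose cream egg cup, bowl 49 mm diameter at the top, 60 mm high; origin: centre of its underside; pinch it by the bowl (upper 25 mm). At the start it stands in the round dish.
- soap_bar: loose yellow bar of soap (not the fixed one on the window ledge), 52 mm wide (its own x), 82 mm long (its own y), 26 mm high; origin: centre of its underside. At the start it lies flat on the worktop.
- brush_tray: fixed shallow wooden tray, outside 179 mm long (its own x) by 84 mm wide (its own y); origin: centre of its underside. Inner floor 4 mm above the origin, 171 x 76 mm; rim 7 mm high, 4 mm thick. Home of the brush, whose y then runs along the tray's x, either way round.
- round_dish: fixed round white dish, 86 mm outer diameter at the rim, 7 mm high, inner floor 4 mm above the origin and about 70 mm across; origin: centre of its underside. Home of the small tin.
- square_tile: fixed flat light grey stone tile, 100 x 100 mm, 7 mm thick, with a thin dark flush ring of 58 mm diameter round its middle; origin: centre of its underside. Home of the egg cup.
- cork_mat: fixed square cork mat, 95 x 95 mm, 3 mm thick, empty at the start: a free spot for parking; origin: centre of its underside. (Behind the row of places stand fixed things, among them a green box 160 mm high whose front is 0.62 m from the robot: carry things across above it.)
- soap_rack: fixed metal rack with a slippery slope of 20 degrees, 141 mm along its own x, 92 mm along y. Low end at -x with a stop 14 mm high, high end at +x; ridges 6 mm high, 76 mm apart. Origin on the worktop under the middle; the slope is 36 mm above it there, 11 mm at the low end, 61 mm at the high. Soap released with its y along the rack's x slides to the stop: its origin then at x = -24, z = 27 mm.
Not all that is in view belongs to the job. Leave any turquoise look-alike of the salve_tin alone.

How it is judged:
By the outcome, as a careful person would: the job done as asked, in the order asked, and still so for the second after the job is handed in, with the robot touching nothing.
It also fails if it takes over 141 s, if anything falls off the work surface, if the arm or the gripper's body presses on something with over 40 N, if the wrist force passes 120 N, or if a joint passes its speed limit or range.

## Working session

There is one attempt and no reset: what is moved stays moved. The work goes in short steps, Python scripts to look and compute and a tool call to move; the robot and the scene stay as the last step left them, time stands still between calls to the robot, and variables do not carry over. Pictures are saved under pics/ and viewed, and the job is handed in when it is done.

Besides the shell and the picture viewer there is one more tool, called after ">>>" as name([rows], argument=value, ...), one row to a line, values as JSON. jog_arm: Moves the arm, as the interface text tells. Its arguments: {"type":"object","properties":{"series":{"type":"array"},"claw":{"type":"number"},"force":{"type":"number"}},"required":["series"]}

```bash
mkdir -p pics; ls; cat > h.py <<'E'
import numpy as np,cv2
from cell import ctrl
from scipy.spatial.transform import Rotation as R
E
python3 - <<'E'
from h import *
s=ctrl.get_state();print(s)
for n in("side","top"):
    c=ctrl.read_camera(n);cv2.imwrite(f"pics/{n}0.png",c["color"]);np.savez(f"{n}0.npz",**c)
    print(n,c["fx"],c["fy"],c["cx"],c["cy"],np.round(c["pose"],3).tolist())
E
```

```text
pics
{'t': 0.0, 'joints': array([1.14300851e+00, 8.74540740e-02, 1.75145847e-01, 1.65979123e+00,
       9.69560828e-06, 1.57079380e+00]), 'joint_vel': array([ 0.00032841, -0.00064846, -0.00071793,  0.00129932,  0.00059384,
        0.00079452]), 'tau': array([ 3.16099926e-03, -5.20388818e+01,  4.64798391e+01,  1.63261732e-02,
        1.14542813e-04, -2.61497371e-05]), 'eef_pos': array([228.07788113, 500.23641044, 230.5923745 ]), 'tcp_rot': array([ 0.59498494,  0.38208386, -0.38286259, -0.5944923 ]), 'wrist_force': array([-0.29719867, -0.44103737, -0.73990591]), 'moment': array([ 0.04268292, -0.00611126,  0.02112144]), 'opening': 85.37829942525764}
side 453.87859712481077 453.87859712481077 255.4496786329702 182.92980099311163 [[-0.989, 0.117, -0.087, 633.256], [0.146, 0.773, -0.617, 871.681], [-0.005, -0.623, -0.782, 1236.193], [0.0, 0.0, 0.0, 1.0]]
top 367.54617563255175 367.54617563255175 259.1026240605208 186.92999676404855 [[0.029, -0.982, 0.186, 321.428], [-0.999, -0.025, 0.025, -68.108], [-0.02, -0.187, -0.982, 1022.342], [0.0, 0.0, 0.0, 1.0]]
```

View pics/side0.png

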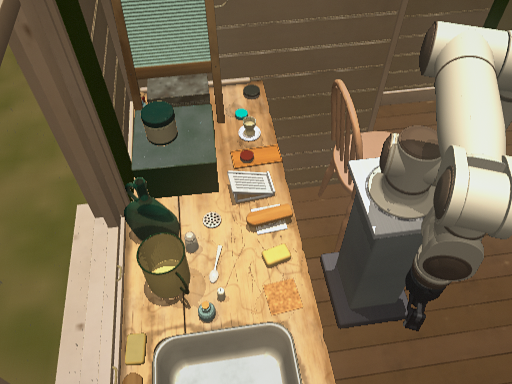

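View pics/top0.png

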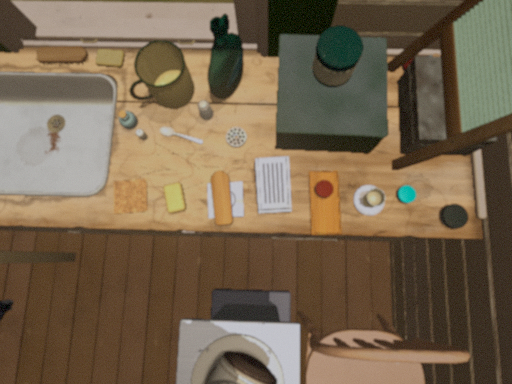

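```bash
cat >> h.py <<'E'
def cam(n,tag=None):
    s=ctrl.get_state(); c=ctrl.read_camera(n)
    if n=="wrist":
        T=np.eye(4);T[:3,:3]=R.from_quat(s["tcp_rot"]).as_matrix();T[:3,3]=s["eef_pos"];c["pose"]=T@c["hand_eye"]
    if tag: cv2.imwrite(f"pics/{tag}.png",c["color"]);np.savez(f"{tag}.npz",**c)
    return c
def ray(c,px,z):
    px=np.atleast_2d(np.array(px,float)); P=c["pose"]
    d=np.c_[(px[:,0]-c["cx"])/c["fx"],(px[:,1]-c["cy"])/c["fy"],np.ones(len(px))]@P[:3,:3].T
    o=P[:3,3]; return o+d*((z-o[2])/d[:,2])[:,None]
def proj(c,X):
    P=np.linalg.inv(c["pose"]);q=np.atleast_2d(X)@P[:3,:3].T+P[:3,3]
    return np.c_[q[:,0]/q[:,2]*c["fx"]+c["cx"],q[:,1]/q[:,2]*c["fy"]+c["cy"]]
E
python3 - <<'E'
from h import *
for n,(x0,y0,x1,y1) in {"top":(105,140,415,245),"side":(190,70,310,325)}.items():
    c=dict(np.load(f"{n}0.npz"));im=c["color"][y0:y1,x0:x1]
    k=2.55 if n=="top" else 2.3
    cv2.imwrite(f"pics/{n}z.png",cv2.resize(im,None,fx=k,fy=k,interpolation=cv2.INTER_CUBIC))
E
```

```text
(no output)
```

View pics/topz.png

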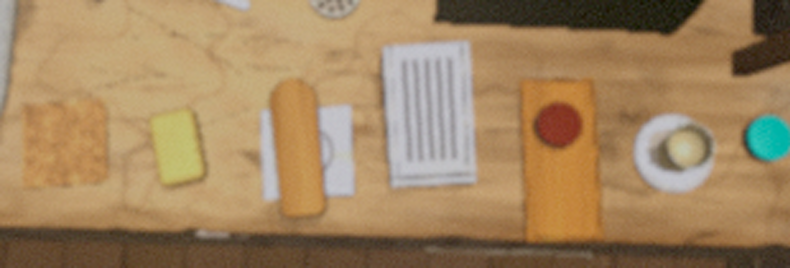

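View pics/sidez.png

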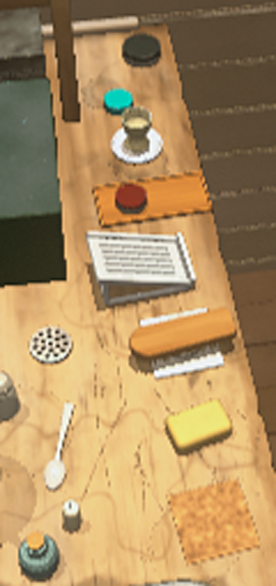

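```bash
python3 - <<'E'
from h import *
c=dict(np.load("top0.npz"));hsv=cv2.cvtColor(c["color"],cv2.COLOR_BGR2HSV)
pts={"cork":((130,196),3),"soap":((175,198),26),"brush":((222,198),36),"rack":((273,185),36),"tray":((325,202),7),"tin":((323,188),18),"dish":((369,199),7),"cup":((374.5,198),60),"turq":((406,194),18)}
for k,(p,z) in pts.items(): print(k,np.round(ray(c,p,z)[0]),hsv[int(p[1]),int(p[0])])
def rect(mask,z,name):
    cs,_=cv2.findContours(mask,cv2.RETR_EXTERNAL,cv2.CHAIN_APPROX_NONE);cc=max(cs,key=cv2.contourArea)
    w=ray(c,cc[:,0,:],z)[:,:2].astype(np.float32);print(name,cv2.minAreaRect(w),cv2.contourArea(cc))
H=lambda a,b:cv2.inRange(hsv,a,b)
def roi(m,x0,y0,x1,y1):
    o=np.zeros_like(m);o[y0:y1,x0:x1]=m[y0:y1,x0:x1];return o
rect(roi(H((22,110,120),(35,255,255)),160,178,192,218),26,"soap")
rect(roi(H((5,140,120),(20,255,255)),205,165,236,230),30,"brush")
rect(roi(H((5,170,120),(20,255,255)),300,165,345,240),7,"tray")
rect(roi(H((0,120,60),(5,255,255))|H((175,120,60),(180,255,255)),305,170,345,205),18,"tin")
rect(roi(H((0,0,150),(180,60,255)),345,180,392,222),7,"dish")
E
```

```text
cork [479. 323.   3.] [ 16 150 180]
soap [473. 188.  26.] [ 28 108 194]
brush [475.  57.  36.] [ 17 147 196]
rack [515. -81.  36.] [135   3 155]
tray [ 476. -226.    7.] [ 17 179 194]
tin [ 513. -219.   18.] [  4 173 137]
dish [ 487. -348.    7.] [ 24  63 191]
cup [ 482. -348.   60.] [ 27  36 193]
turq [ 502. -447.   18.] [ 88 212 189]
soap ((476.26702880859375, 192.4385986328125), (77.34552001953125, 46.726810455322266), 15.523597717285156) 414.0
brush ((477.3323059082031, 60.335601806640625), (149.79501342773438, 47.6031494140625), 7.901970386505127) 765.5
tray ((475.3857421875, -225.72650146484375), (176.9086151123047, 82.23709869384766), 2.189009666442871) 1556.5
tin ((510.67376708984375, -215.92686462402344), (38.70909118652344, 30.425445556640625), 11.164396286010742) 50.5
dish ((484.4623107910156, -343.37786865234375), (87.11937713623047, 79.7221908569336), 28.14791488647461) 410.5
```

```bash
cat >> h.py <<'E'
def yaw(s): # jaw axis angle in world, deg
    x=R.from_quat(s["tcp_rot"]).as_matrix()[:,0]; return np.degrees(np.arctan2(x[1],x[0]))
def plan(x,y,z,jaw,n=None,zfirst=False):
    """rows of about equal world steps; jaw: world angle of jaw axis deg (mod 180)"""
    s=ctrl.get_state();p=s["eef_pos"];M=R.from_quat(s["tcp_rot"])
    d=np.array([x,y,z])-p; 
    cur=yaw(s); dy=(jaw-cur+90)%180-90
    yv=np.array([0,0,-1.]);xv=np.array([np.cos(np.radians(cur+dy)),np.sin(np.radians(cur+dy)),0]);zv=np.cross(xv,yv)
    Mt=R.from_matrix(np.c_[xv,yv,zv])
    rv=(M.inv()*Mt).as_rotvec()
    if n is None:
        n=int(max(1,np.ceil(np.linalg.norm(d)/48),np.ceil(np.degrees(np.linalg.norm(rv))/8.5)))
    print("from",np.round(p,1),"jaw",round(cur,1),"dpos",np.round(d,1),"drot",np.round(np.degrees(rv),2),"n",n)
    for i in range(n):
        Mi=M*R.from_rotvec(rv*i/n)
        print([list(np.round(Mi.inv().apply(d/n)/1000,4)),list(np.round(np.degrees(rv)/n,2))])
E
python3 - <<'E'
from h import *
s=ctrl.get_state();print(np.round(R.from_quat(s["tcp_rot"]).as_matrix(),3),yaw(s))
c=cam("wrist");print(np.round(c["hand_eye"],3),c["fx"])
plan(475,-220,330,90)
E
```

```text
[[ 0.415 -0.001 -0.91 ]
 [ 0.91  -0.001  0.415]
 [-0.001 -1.     0.   ]] 65.48927363196425
[[ 1.00000e+00  1.00000e-03  1.00000e-03 -5.58000e-01]
 [-1.00000e-03 -3.20000e-01  9.47000e-01 -1.40883e+02]
 [ 1.00000e-03 -9.47000e-01 -3.20000e-01  8.29490e+01]
 [ 0.00000e+00  0.00000e+00  0.00000e+00  1.00000e+00]] 320.99765083464195
from [228.1 500.3 230.7] jaw 65.5 dpos [ 246.9 -720.3   99.3] drot [-1.000e-02 -2.451e+01 -6.000e-02] n 16
[[np.float64(-0.0346), np.float64(-0.0062), np.float64(-0.0327)], [np.float64(-0.0), np.float64(-1.53), np.float64(-0.0)]]
[[np.float64(-0.0354), np.float64(-0.0062), np.float64(-0.0318)], [np.float64(-0.0), np.float64(-1.53), np.float64(-0.0)]]
[[np.float64(-0.0363), np.float64(-0.0062), np.float64(-0.0308)], [np.float64(-0.0), np.float64(-1.53), np.float64(-0.0)]]
[[np.float64(-0.0371), np.float64(-0.0062), np.float64(-0.0298)], [np.float64(-0.0), np.float64(-1.53), np.float64(-0.0)]]
[[np.float64(-0.0379), np.float64(-0.0062), np.float64(-0.0288)], [np.float64(-0.0), np.float64(-1.53), np.float64(-0.0)]]
[[np.float64(-0.0386), np.float64(-0.0062), np.
[... 601 characters left out ...]
.0062), np.float64(-0.0224)], [np.float64(-0.0), np.float64(-1.53), np.float64(-0.0)]]
[[np.float64(-0.0426), np.float64(-0.0062), np.float64(-0.0213)], [np.float64(-0.0), np.float64(-1.53), np.float64(-0.0)]]
[[np.float64(-0.0431), np.float64(-0.0062), np.float64(-0.0201)], [np.float64(-0.0), np.float64(-1.53), np.float64(-0.0)]]
[[np.float64(-0.0436), np.float64(-0.0062), np.float64(-0.019)], [np.float64(-0.0), np.float64(-1.53), np.float64(-0.0)]]
[[np.float64(-0.0441), np.float64(-0.0062), np.float64(-0.0178)], [np.float64(-0.0), np.float64(-1.53), np.float64(-0.0)]]
[[np.float64(-0.0446), np.float64(-0.0062), np.float64(-0.0166)], [np.float64(-0.0), np.float64(-1.53), np.float64(-0.0)]]
```

>>> jog_arm([
  {"xyz": [-0.035, -0.02, -0.033], "angular": [0, -8.2, 0]},
  {"xyz": [-0.038, -0.02, -0.03], "angular": [0, -8.2, 0]},
  {"xyz": [-0.04, -0.02, -0.025], "angular": [0, -8.1, 0]},
  {"xyz": [-0.045, -0.01, -0.018], "angular": [0, 0, 0]},
  {"xyz": [-0.045, -0.01, -0.018], "angular": [0, 0, 0]},
], claw=0.0854, force=40)

```text
t: 0.65
eef_pos: [315.0, 280.7, 306.0]
tcp_rot: [-0.497, -0.501, 0.507, 0.495]
wrist_force: [2.1, 0.9, -0.6]
opening: 85.3
```

>>> jog_arm([
  {"xyz": [-0.045, 0, -0.015], "angular": [0, 0, 0]},
  {"xyz": [-0.045, 0, -0.015], "angular": [0, 0, 0]},
  {"xyz": [-0.045, 0, -0.015], "angular": [0, 0, 0]},
  {"xyz": [-0.045, 0, -0.015], "angular": [0, 0, 0]},
  {"xyz": [-0.045, 0, -0.015], "angular": [0, 0, 0]},
])

```text
t: 1.15
eef_pos: [395.0, 48.1, 308.9]
tcp_rot: [-0.497, -0.503, 0.507, 0.494]
wrist_force: [1.4, 1.3, -0.7]
opening: 85.6
```

```bash
python3 - <<'E'
from h import *
c=cam("wrist","w1");cv2.imwrite("pics/w1b.png",cv2.resize(c["color"],(768,576),interpolation=cv2.INTER_CUBIC));print(ctrl.get_state()["eef_pos"],yaw(ctrl.get_state()))
E
```

```text
[396.70082195  42.13802747 308.52653724] 90.78453139214622
```

View pics/w1b.png

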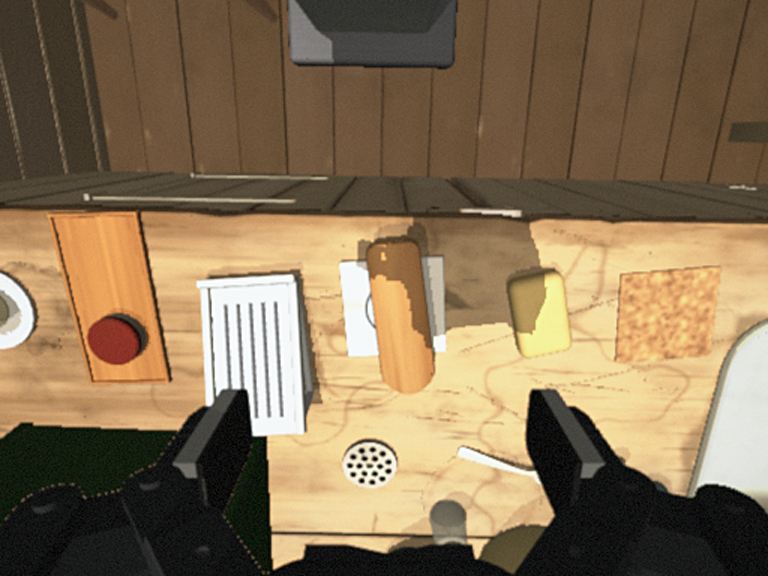

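>>> jog_arm([
  {"xyz": [-0.048, 0.005, -0.01], "angular": [0, 0, 0]},
  {"xyz": [-0.048, 0.005, -0.01], "angular": [0, 0, 0]},
  {"xyz": [-0.048, 0.005, -0.01], "angular": [0, 0, 0]},
  {"xyz": [-0.048, 0.005, -0.01], "angular": [0, 0, 0]},
  {"xyz": [-0.048, 0.005, -0.005], "angular": [0, 0, 0]},
])

```text
t: 1.7
eef_pos: [443.7, -195.4, 285.7]
tcp_rot: [-0.498, -0.502, 0.506, 0.494]
wrist_force: [1.0, 0.5, 0.5]
opening: 85.7
```

>>> jog_arm([
  {"xyz": [-0.03, 0, 0], "angular": [0, 0, 0]},
  {"xyz": [0, 0, 0], "angular": [0, 0, 0]},
])

```text
t: 1.9
eef_pos: [443.6, -231.3, 283.3]
tcp_rot: [-0.499, -0.5, 0.505, 0.496]
wrist_force: [-0.5, 1.5, 0.1]
opening: 85.3
```

```bash
python3 - <<'E'
from h import *
c=cam("wrist","w2");cv2.imwrite("pics/w2b.png",cv2.resize(c["color"],(768,576),interpolation=cv2.INTER_CUBIC));print(ctrl.get_state()["eef_pos"],yaw(ctrl.get_state()))
E
```

```text
[ 443.55781369 -230.00634446  283.36802855] 90.63700686987552
```

View pics/w2b.png

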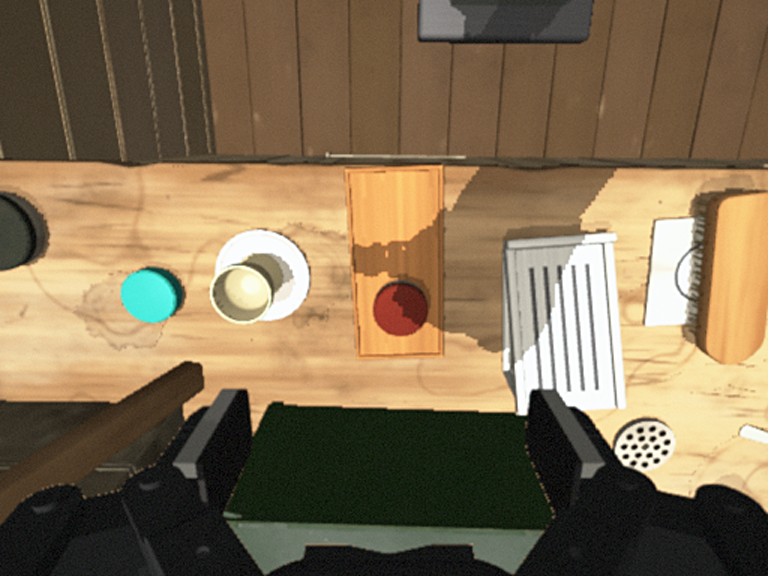

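```bash
cat >> h.py <<'E'
def tri(cs,ps):
    A=np.zeros((3,3));b=np.zeros(3)
    for c,p in zip(cs,ps):
        o=c["pose"][:3,3];d=ray(c,p,0)[0]-o;d/=np.linalg.norm(d);Q=np.eye(3)-np.outer(d,d);A+=Q;b+=Q@o
    return np.linalg.solve(A,b)
E
python3 - <<'E'
from h import *
a=dict(np.load("w1.npz"));b=dict(np.load("w2.npz"))
for n,p,q in [("nearL",(197,281),(505,241)),("nearR",(298,275),(616,235)),("farR",(303,432),(625,406)),("brushfar",(408,391),(730,362))]:
    print(n,np.round(tri([a,b],[np.array(p)/1.5,np.array(q)/1.5]),1))
for c,z0 in((a,"w1"),(b,"w2")):
    hsv=cv2.cvtColor(c["color"],cv2.COLOR_BGR2HSV)
    H=lambda lo,hi:cv2.inRange(hsv,lo,hi)
    def show(m,z,name,circ=False):
        m=cv2.morphologyEx(m,cv2.MORPH_CLOSE,np.ones((3,3)))
        cs,_=cv2.findContours(m,cv2.RETR_EXTERNAL,cv2.CHAIN_APPROX_NONE)
        for cc in sorted(cs,key=cv2.contourArea)[-2:]:
            if cv2.contourArea(cc)<100: continue
            w=ray(c,cc[:,0,:],z)[:,:2].astype(np.float32)
            print(z0,name,[np.round(v,1) for v in cv2.minAreaRect(w)],np.round(cc[:,0].mean(0)), "circ",np.round(cv2.minEnclosingCircle(w)[0],1),round(cv2.minEnclosingCircle(w)[1],1))
    show(H((0,150,60),(5,255,255))|H((174,150,60),(180,255,255)),18,"tin")
    show(H((23,110,90),(35,255,255)),20,"soap")
    show(H((9,165,100),(17,255,255)),7,"orange")
    show(H((9,165,100),(17,255,255)),30,"orange30")
    show(H((0,0,150),(180,50,255)),7,"white7")
E
```

```text
nearL [ 447.2 -132.9   16.9]
nearR [440.5 -37.8  14.6]
farR [578.4 -29.6  64. ]
brushfar [547.1  68.5  39.6]
w1 tin [array([ 510.6, -221.3]), array([46.4, 48.7]), np.float64(27.2)] [ 76. 227.] circ [ 510.6 -221.2] 24.5
w1 white7 [array([598.3, 409.1]), array([221.5,  82.9]), np.float64(15.2)] [493. 281.] circ [590.  439.3] 111.0
w1 white7 [array([532.8, -91.7]), array([180.5, 101.9]), np.float64(0.5)] [168. 235.] circ [531.5 -83.6] 97.5
w2 tin [array([ 510.1, -222. ]), array([47.2, 47.7]), np.float64(78.9)] [267. 206.] circ [ 510.2 -222.5] 24.5
w2 white7 [array([ 488.3, -348.6]), array([85.2, 94.7]), np.float64(71.7)] [172. 185.] circ [ 488. -352.] 49.1
w2 white7 [array([531.9, -66. ]), array([179., 120.]), np.float64(6.0)] [372. 219.] circ [532.1 -62.9] 105.0
```

```bash
python3 - <<'E'
from h import *
a=dict(np.load("w1.npz"));b=dict(np.load("w2.npz"))
k=ray(a,np.array([(622,272),(718,266),(712,357),(615,362)])/1.5,3);print("cork",np.round(k,1),k.mean(0))
k=ray(b,np.array([(346,168),(443,165),(443,355),(359,356)])/1.5,7);print("tray",np.round(k,1),k.mean(0))
k=ray(b,np.array([(241,294)])/1.5,64);print("cup",k)
k=ray(a,np.array([(340,261),(443,255),(445,350),(349,357)])/1.5,7);print("tile",np.round(k,1),k.mean(0))
plan(510.4,-221.6,60,90)
E
```

```text
cork [[433.7 271.5   3. ]
 [425.8 361.9   3. ]
 [521.3 378.6   3. ]
 [529.2 281.1   3. ]] [477.49658114 323.23761023   3.        ]
tray [[ 388.4 -269.5    7. ]
 [ 385.  -188.2    7. ]
 [ 560.  -179.8    7. ]
 [ 562.2 -259.9    7. ]] [ 473.87907685 -224.31858046    7.        ]
cup [[ 482.15962637 -348.880828     64.        ]]
tile [[427.8   1.1   7. ]
 [419.8  98.3   7. ]
 [517.9 105.9   7. ]
 [528.    9.    7. ]] [473.36021443  53.56492086   7.        ]
from [ 443.6 -230.   283.4] jaw 90.6 dpos [  66.8    8.4 -223.4] drot [-0.14  0.64 -0.39] n 5
[[np.float64(0.0018), np.float64(0.0446), np.float64(-0.0135)], [np.float64(-0.03), np.float64(0.13), np.float64(-0.08)]]
[[np.float64(0.0018), np.float64(0.0446), np.float64(-0.0135)], [np.float64(-0.03), np.float64(0.13), np.float64(-0.08)]]
[[np.float64(0.0018), np.float64(0.0446), np.float64(-0.0134)], [np.float64(-0.03), np.float64(0.13), np.float64(-0.08)]]
[[np.float64(0.0017), np.float64(0.0447), np.float64(-0.0134)], [np.float64(-0.03), np.float64(0.13), np.float64(-0.08)]]
[[np.float64(0.0017), np.float64(0.0447), np.float64(-0.0134)], [np.float64(-0.03), np.float64(0.13), np.float64(-0.08)]]
```

>>> jog_arm([
  {"xyz": [0.002, 0.044, -0.014], "angular": [0, 0.1, 0]},
  {"xyz": [0.002, 0.044, -0.014], "angular": [0, 0.1, 0]},
  {"xyz": [0.002, 0.044, -0.014], "angular": [0, 0.1, 0]},
  {"xyz": [0.002, 0.044, -0.013], "angular": [0, 0.1, 0]},
  {"xyz": [0.002, 0.03, -0.011], "angular": [0, 0.1, 0]},
])

```text
t: 2.45
eef_pos: [513.4, -217.3, 77.2]
tcp_rot: [0.504, 0.5, -0.501, -0.494]
wrist_force: [0.3, -0.1, 0.4]
opening: 85.3
```

>>> jog_arm([
  {"xyz": [0, 0, 0], "angular": [0, 0, 0]},
])

```text
t: 2.55
eef_pos: [512.0, -214.8, 72.9]
tcp_rot: [-0.501, -0.5, 0.503, 0.496]
wrist_force: [-1.2, 0.0, 0.1]
opening: 85.3
```

```bash
python3 - <<'E'
from h import *
c=cam("wrist","w3");cv2.imwrite("pics/w3b.png",cv2.resize(c["color"],(768,576),interpolation=cv2.INTER_CUBIC));plan(510.4,-221.6,8,90)
E
```

```text
from [ 512.3 -215.2   75.3] jaw 90.3 dpos [ -1.9  -6.4 -67.3] drot [ 0.23  0.31 -0.5 ] n 2
[[np.float64(-0.0029), np.float64(0.0337), np.float64(0.0011)], [np.float64(0.12), np.float64(0.15), np.float64(-0.25)]]
[[np.float64(-0.0031), np.float64(0.0337), np.float64(0.001)], [np.float64(0.12), np.float64(0.15), np.float64(-0.25)]]
```

View pics/w3b.png

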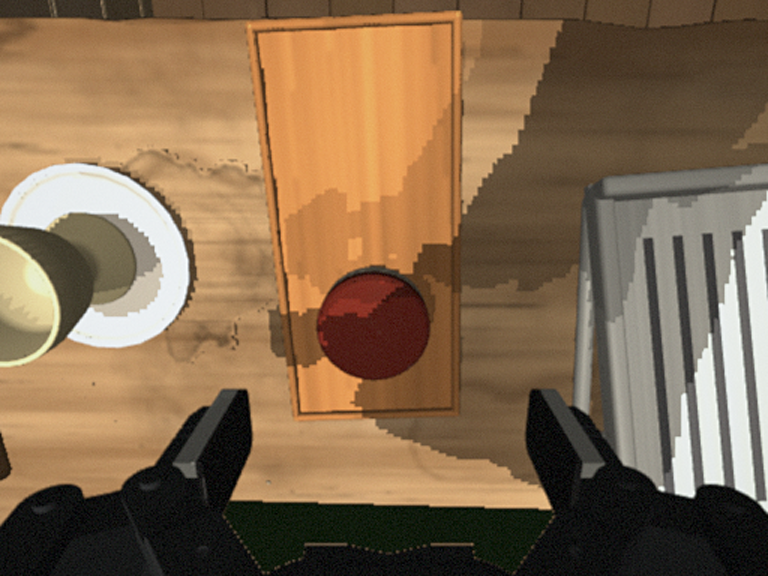

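```bash
python3 - <<'E'
from h import *
c=dict(np.load("w3.npz"))
print("tin",ray(c,np.array([374,324])/1.5,22),np.diff(ray(c,np.array([[317,324],[430,324]])/1.5,22),axis=0))
print("dish",ray(c,np.array([96,256])/1.5,7),np.diff(ray(c,np.array([[96,164],[96,348]])/1.5,7),axis=0))
k=ray(c,np.array([(249,27),(461,14),(458,412),(298,417)])/1.5,7);print("tray",np.round(k,1),k.mean(0))
P=[ctrl.get_state()["eef_pos"] for _ in range(3)];print(P, c["pose"][:3,3])
E
```

```text
tin [[ 506.79864028 -221.36662751   22.        ]] [[-0.46063611 48.50567813  0.        ]]
dish [[ 481.60727647 -345.02438037    7.        ]] [[ 84.25985112 -15.97864522   0.        ]]
tray [[ 391.1 -269.3    7. ]
 [ 386.4 -188.7    7. ]
 [ 559.3 -180.6    7. ]
 [ 563.1 -259.8    7. ]] [ 474.97571534 -224.59296969    7.        ]
[array([ 512.28265542, -215.19004176,   75.31716374]), array([ 512.28265542, -215.19004176,   75.31716374]), array([ 512.28265542, -215.19004176,   75.31716374])] [ 428.58205859 -214.30963218  213.61981998]
```

>>> jog_arm([
  {"xyz": [-0.003, 0.02, 0.002], "angular": [0, 0, 0]},
  {"xyz": [-0.003, 0.018, 0.002], "angular": [0, 0, 0]},
  {"xyz": [0, 0.012, 0], "angular": [0, 0, 0]},
  {"xyz": [0, 0, 0], "angular": [0, 0, 0]},
])

```text
t: 3.0
eef_pos: [511.3, -221.2, 33.8]
tcp_rot: [0.505, 0.502, -0.502, -0.491]
wrist_force: [0.6, -0.1, -0.3]
opening: 85.4
```

>>> jog_arm([
  {"xyz": [0, 0.013, 0.001], "angular": [0, 0, 0]},
  {"xyz": [0, 0.012, 0.002], "angular": [0, 0, 0]},
  {"xyz": [0, 0, 0], "angular": [0, 0, 0]},
])

```text
t: 3.3
eef_pos: [510.1, -221.9, 10.7]
tcp_rot: [0.506, 0.503, -0.501, -0.49]
wrist_force: [-0.7, -0.1, 0.2]
opening: 85.3
```

```bash
python3 - <<'E'
from h import *
c=cam("wrist","w4");cv2.imwrite("pics/w4b.png",cv2.resize(c["color"],(768,576),interpolation=cv2.INTER_CUBIC));plan(508,-221.5,8,90)
E
```

```text
from [ 510.5 -222.    11.5] jaw 90.5 dpos [-2.5  0.5 -3.5] drot [ 1.08  0.47 -0.85] n 1
[[np.float64(0.0006), np.float64(0.0035), np.float64(0.0025)], [np.float64(1.08), np.float64(0.47), np.float64(-0.85)]]
```

View pics/w4b.png

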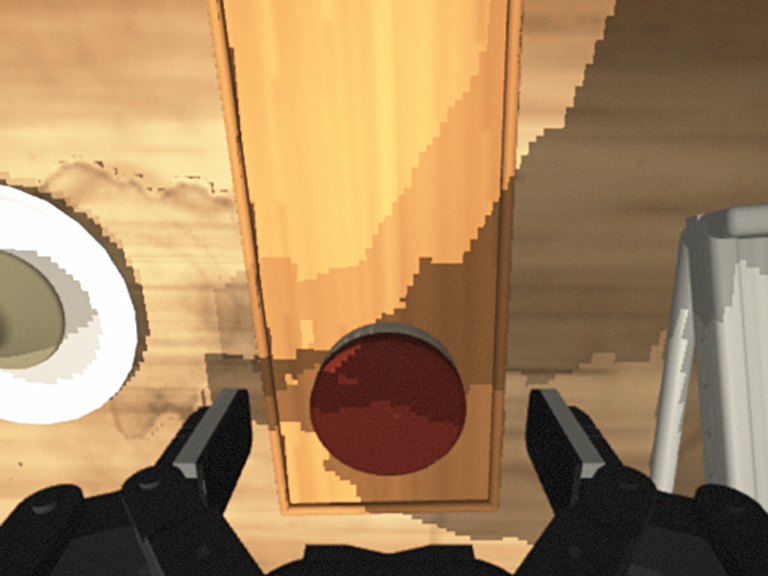

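```bash
python3 - <<'E'
from h import *
c=dict(np.load("w4.npz"))
print("tin",ray(c,np.array([388,402])/1.5,22))
E
```

```text
tin [[ 504.99621965 -221.87229543   22.        ]]
```

>>> jog_arm([
  {"xyz": [0.001, 0.004, 0.003], "angular": [1.0, 0.4, -0.8]},
  {"xyz": [0, 0, 0], "angular": [0, 0, 0]},
])

```text
t: 3.55
eef_pos: [507.5, -221.0, 7.8]
tcp_rot: [0.5, 0.5, -0.5, -0.5]
wrist_force: [-0.0, -0.5, 0.4]
opening: 85.4
```

>>> jog_arm([
  {"xyz": [0, 0.001, 0.001], "angular": [0, 0, 0]},
  {"xyz": [0, 0, 0], "angular": [0, 0, 0]},
  {"xyz": [0, 0, 0], "angular": [0, 0, 0]},
  {"xyz": [0, 0, 0], "angular": [0, 0, 0]},
  {"xyz": [0, 0, 0], "angular": [0, 0, 0]},
], claw=0.03, force=40)

```text
t: 4.05
eef_pos: [507.0, -221.4, 7.6]
tcp_rot: [0.5, 0.5, -0.5, -0.499]
wrist_force: [-0.4, -0.2, -1.4]
opening: 46.5
```

```bash
python3 - <<'E'
from h import *
c=cam("wrist","w5");cv2.imwrite("pics/w5b.png",cv2.resize(c["color"],(768,576),interpolation=cv2.INTER_CUBIC));print(ctrl.get_state())
E
```

```text
{'t': 4.1, 'joints': array([-4.11883463e-01,  1.23527224e-01, -2.18503615e-01,  1.22735368e+00,
        4.01099365e-04, -4.12365464e-01]), 'joint_vel': array([ 1.19295923e-04,  1.37594518e-03, -1.76907079e-03, -2.79610250e-03,
       -1.44278506e-04,  6.25531844e-05]), 'tau': array([-6.52875038e-03, -5.37657487e+01,  4.58722043e+01, -9.76856769e-03,
        3.86547312e-03, -1.14802906e-04]), 'eef_pos': array([ 507.00344106, -221.37101268,    7.60226887]), 'tcp_rot': array([ 0.50029234,  0.50043449, -0.49980635, -0.49946621]), 'wrist_force': array([-0.21385611, -0.84044399, -1.04701196]), 'moment': array([-0.0861924 ,  0.01431849, -0.03063905]), 'opening': 46.60242797430724}
```

View pics/w5b.png

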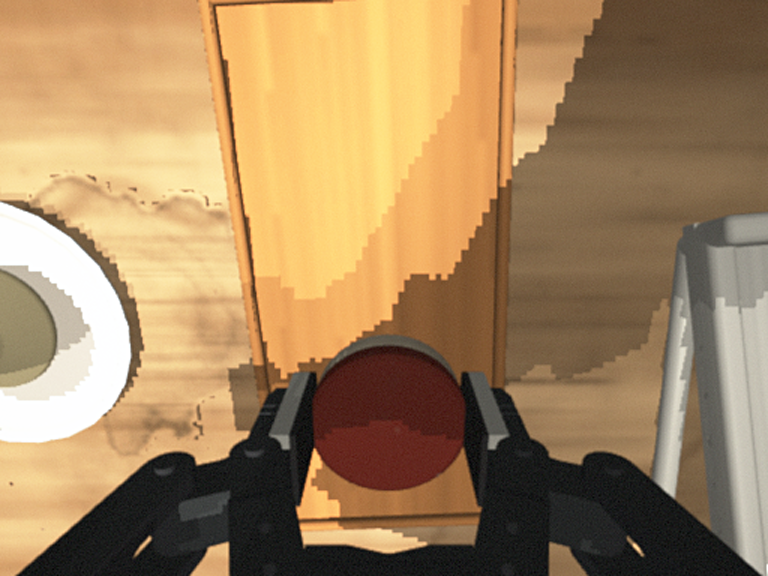

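>>> jog_arm([
  {"xyz": [0, -0.02, 0], "angular": [0, 0, 0]},
  {"xyz": [0, -0.04, 0], "angular": [0, 0, 0]},
  {"xyz": [0.02, -0.04, 0], "angular": [0, 0, 0]},
  {"xyz": [0.04, -0.02, 0], "angular": [0, 0, 0]},
  {"xyz": [0.045, 0, 0.003], "angular": [0, 0, 0]},
])

```text
t: 4.6
eef_pos: [502.6, -116.9, 129.6]
tcp_rot: [-0.501, -0.498, 0.499, 0.503]
wrist_force: [1.1, -0.0, -0.9]
opening: 46.9
```

>>> jog_arm([
  {"xyz": [0.048, 0, 0.004], "angular": [0, 0, 0]},
  {"xyz": [0.048, 0, 0.004], "angular": [0, 0, 0]},
  {"xyz": [0.048, 0, 0.004], "angular": [0, 0, 0]},
  {"xyz": [0.048, 0, 0.004], "angular": [0, 0, 0]},
  {"xyz": [0.048, 0, 0.004], "angular": [0, 0, 0]},
])

```text
t: 5.1
eef_pos: [483.2, 131.1, 131.7]
tcp_rot: [0.503, 0.499, -0.497, -0.502]
wrist_force: [1.2, 0.1, -0.5]
opening: 46.7
```

>>> jog_arm([
  {"xyz": [0.048, 0, 0.002], "angular": [0, 0, 0]},
  {"xyz": [0.048, 0, 0.002], "angular": [0, 0, 0]},
  {"xyz": [0.048, 0, 0.002], "angular": [0, 0, 0]},
  {"xyz": [0.03, 0, 0], "angular": [0, 0, 0]},
  {"xyz": [0, 0, 0], "angular": [0, 0, 0]},
])

```text
t: 5.6
eef_pos: [475.6, 317.8, 131.4]
tcp_rot: [0.501, 0.501, -0.498, -0.501]
wrist_force: [0.1, -0.6, -1.5]
opening: 46.8
```

```bash
python3 - <<'E'
from h import *
c=cam("wrist","w6");cv2.imwrite("pics/w6b.png",cv2.resize(c["color"],(768,576),interpolation=cv2.INTER_CUBIC));plan(478,323,12,90)
E
```

```text
from [475.5 316.3 131.3] jaw 89.8 dpos [   2.5    6.7 -119.3] drot [ 0.18 -0.24  0.11] n 3
[[np.float64(0.0022), np.float64(0.0398), np.float64(-0.0007)], [np.float64(0.06), np.float64(-0.08), np.float64(0.04)]]
[[np.float64(0.0022), np.float64(0.0398), np.float64(-0.0007)], [np.float64(0.06), np.float64(-0.08), np.float64(0.04)]]
[[np.float64(0.0022), np.float64(0.0398), np.float64(-0.0008)], [np.float64(0.06), np.float64(-0.08), np.float64(0.04)]]
```

View pics/w6b.png

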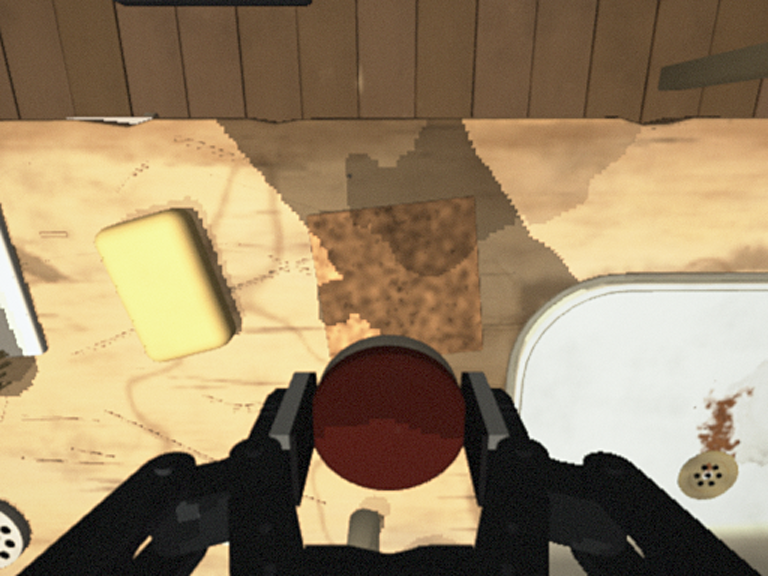

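>>> jog_arm([
  {"xyz": [0.003, 0.045, -0.001], "angular": [0, 0, 0]},
  {"xyz": [0.003, 0.04, -0.001], "angular": [0, 0, 0]},
  {"xyz": [0.001, 0.02, 0], "angular": [0, 0, 0]},
  {"xyz": [0, 0, 0], "angular": [0, 0, 0]},
])

```text
t: 6.05
eef_pos: [478.8, 321.2, 24.2]
tcp_rot: [0.502, 0.5, -0.497, -0.501]
wrist_force: [-0.1, -0.4, 0.3]
opening: 46.7
```

```bash
python3 - <<'E'
from h import *
plan(478,323,7.5,90)
c=dict(np.load("w6.npz"))
k=ray(c,np.array([(97,233),(182,209),(237,330),(155,362)])/1.5,20);print("soap",np.round(k,1),k.mean(0))
k=ray(c,np.array([(513,370)])/1.5,0);print("sink",k)
E
```

```text
from [478.8 321.2  24.2] jaw 89.7 dpos [ -0.8   1.8 -16.7] drot [ 0.3  -0.33  0.13] n 1
[[np.float64(0.0017), np.float64(0.0167), np.float64(0.0009)], [np.float64(0.3), np.float64(-0.33), np.float64(0.13)]]
soap [[442.7 164.1  20. ]
 [430.2 210.8  20. ]
 [498.5 232.3  20. ]
 [518.4 182.7  20. ]] [472.43216972 197.48805245  20.        ]
sink [[534.9332115  396.63437023   0.        ]]
```

>>> jog_arm([
  {"xyz": [0.002, 0.01, 0], "angular": [0.3, -0.3, 0]},
  {"xyz": [0, 0.007, 0], "angular": [0, 0, 0]},
  {"xyz": [0, 0.001, 0], "angular": [0, 0, 0]},
  {"xyz": [0, 0, 0], "angular": [0, 0, 0]},
])

```text
t: 6.45
eef_pos: [480.8, 322.3, 8.5]
tcp_rot: [0.5, 0.501, -0.498, -0.501]
wrist_force: [0.2, 0.1, -2.0]
opening: 47.0
```

Lower another mm and release partly (opening 65 mm).

>>> jog_arm([
  {"xyz": [0, 0.002, 0], "angular": [0, 0, 0]},
  {"xyz": [0, 0, 0], "angular": [0, 0, 0]},
])

```text
t: 6.65
eef_pos: [481.5, 322.7, 7.8]
tcp_rot: [0.5, 0.502, -0.497, -0.501]
wrist_force: [-0.1, -0.0, -1.1]
opening: 46.7
```

>>> jog_arm([
  {"xyz": [0, 0, 0], "angular": [0, 0, 0]},
  {"xyz": [0, 0, 0], "angular": [0, 0, 0]},
  {"xyz": [0, 0, 0], "angular": [0, 0, 0]},
  {"xyz": [0, -0.02, 0], "angular": [0, 0, 0]},
  {"xyz": [0, -0.03, 0], "angular": [0, 0, 0]},
], claw=0.07)

```text
t: 7.15
eef_pos: [479.7, 321.6, 56.0]
tcp_rot: [-0.5, -0.5, 0.499, 0.501]
wrist_force: [0.4, 0.5, 0.8]
opening: 69.9
```

>>> jog_arm([
  {"xyz": [0, -0.04, 0], "angular": [0, 0, 0]},
  {"xyz": [0, -0.04, 0], "angular": [0, 0, 0]},
  {"xyz": [-0.045, -0.02, 0], "angular": [0, 0, 0]},
  {"xyz": [-0.045, 0, 0], "angular": [0, 0, 0]},
  {"xyz": [-0.045, 0, 0], "angular": [0, 0, 0]},
])

```text
t: 7.65
eef_pos: [480.4, 187.7, 163.8]
tcp_rot: [0.499, 0.504, -0.498, -0.498]
wrist_force: [1.4, -0.3, 0.4]
opening: 70.0
```

>>> jog_arm([
  {"xyz": [-0.045, 0, 0.01], "angular": [0, 0, 0]},
  {"xyz": [-0.03, 0, 0.01], "angular": [0, 0, 0]},
  {"xyz": [-0.03, 0, 0], "angular": [0, 0, 0]},
  {"xyz": [0, 0, 0], "angular": [0, 0, 0]},
], claw=0.0854)

```text
t: 8.05
eef_pos: [459.9, 75.0, 165.0]
tcp_rot: [0.501, 0.505, -0.496, -0.498]
wrist_force: [-0.0, 0.5, -0.3]
opening: 85.4
```

```bash
python3 - <<'E'
from h import *
c=cam("wrist","w7");cv2.imwrite("pics/w7b.png",cv2.resize(c["color"],(768,576),interpolation=cv2.INTER_CUBIC));plan(475,60,120,97)
E
```

```text
from [460.   76.2 165.1] jaw 90.1 dpos [ 15.  -16.2 -45.1] drot [ 0.64 -6.88  0.31] n 2
[[np.float64(-0.0082), np.float64(0.0226), np.float64(-0.0072)], [np.float64(0.32), np.float64(-3.44), np.float64(0.15)]]
[[np.float64(-0.0086), np.float64(0.0225), np.float64(-0.0069)], [np.float64(0.32), np.float64(-3.44), np.float64(0.15)]]
```

View pics/w7b.png

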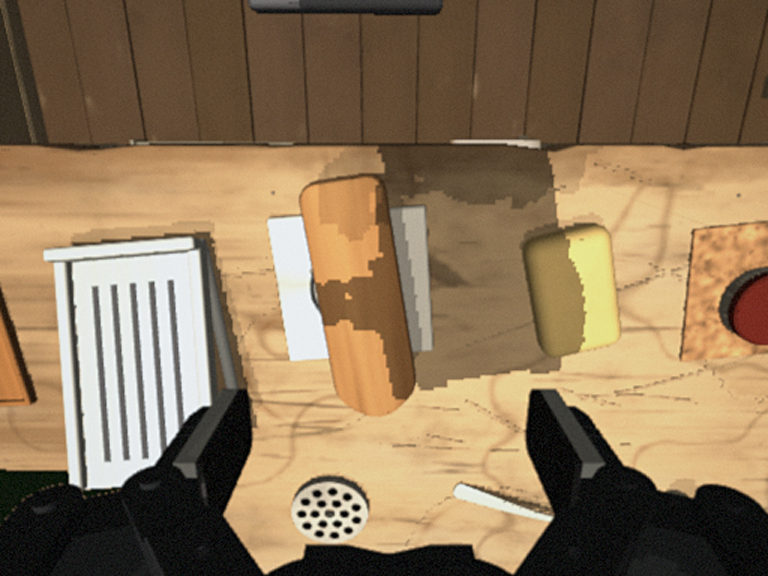

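```bash
python3 - <<'E'
from h import *
c=dict(np.load("w7.npz"))
hsv=cv2.cvtColor(c["color"],cv2.COLOR_BGR2HSV)
m=cv2.inRange(hsv,(5,110,60),(20,255,255))
o=np.zeros_like(m);o[112:282,192:282]=m[112:282,192:282]
# restrict to brush, print contour rect at z 38
q=lambda l,z:ray(c,np.array(l)/1.5,z)
for z in(36,43):
    L=q([(302,205),(333,385)],z);Rr=q([(386,205),(413,370)],z)
    e=q([(343,179),(373,415)],z)
    print(z,np.round(L,1)[:,:2].tolist(),np.round(Rr,1)[:,:2].tolist(),np.round(e,1)[:,:2].tolist(),e.mean(0))
k=q([(268,219),(425,207),(433,350),(290,361)],7);print("tile",np.round(k,1),k.mean(0))
k=q([(526,244),(606,226),(620,335),(545,357)],22);print("soap",np.round(k,1),k.mean(0))
print("tin",q([(768,306)],21))
E
```

```text
36 [[416.3, 27.6], [529.4, 40.9]] [[416.2, 74.2], [518.8, 91.3]] [[402.1, 50.8], [551.5, 66.0]] [476.79956227  58.38143297  36.        ]
43 [[415.2, 28.8], [525.4, 41.7]] [[415.1, 74.2], [515.1, 90.8]] [[401.4, 51.4], [546.9, 66.2]] [474.15607355  58.78380672  43.        ]
tile [[429.4   1.1   7. ]
 [421.7  98.3   7. ]
 [519.  106.5   7. ]
 [527.4   8.4   7. ]] [474.3679745   53.58638194   7.        ]
soap [[441.4 158.5  22. ]
 [430.4 205.   22. ]
 [501.1 224.9  22. ]
 [516.8 178.3  22. ]] [472.41921055 191.65027096  22.        ]
tin [[481.44992529 316.0634678   21.        ]]
```

>>> jog_arm([
  {"xyz": [-0.008, 0.03, -0.008], "angular": [0.3, -3.4, 0.2]},
  {"xyz": [-0.009, 0.03, -0.007], "angular": [0.3, -3.4, 0.2]},
  {"xyz": [0, 0.025, 0], "angular": [0, 0, 0]},
  {"xyz": [0, 0, 0], "angular": [0, 0, 0]},
])

```text
t: 8.5
eef_pos: [478.2, 62.2, 79.3]
tcp_rot: [0.469, 0.532, -0.53, -0.466]
wrist_force: [-0.2, -0.1, 0.4]
opening: 85.3
```

```bash
python3 - <<'E'
from h import *
c=cam("wrist","w8");cv2.imwrite("pics/w8b.png",cv2.resize(c["color"],(768,576),interpolation=cv2.INTER_CUBIC));plan(476,58.5,18,97)
E
```

```text
from [479.   62.3  81.2] jaw 97.3 dpos [ -3.   -3.8 -63.2] drot [ 0.4   0.29 -0.04] n 2
[[np.float64(-0.0017), np.float64(0.0316), np.float64(0.0019)], [np.float64(0.2), np.float64(0.14), np.float64(-0.02)]]
[[np.float64(-0.0017), np.float64(0.0316), np.float64(0.0018)], [np.float64(0.2), np.float64(0.14), np.float64(-0.02)]]
```

View pics/w8b.png

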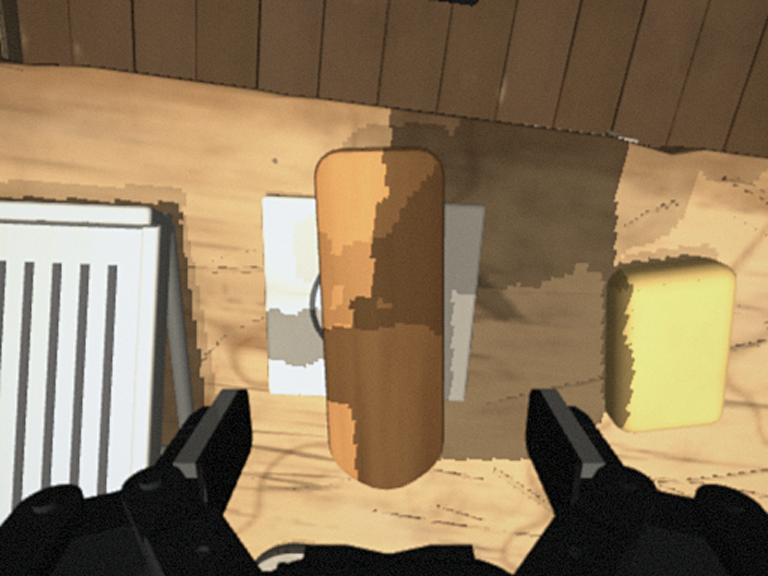

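>>> jog_arm([
  {"xyz": [-0.002, 0.03, 0.002], "angular": [0.2, 0, 0]},
  {"xyz": [-0.001, 0.024, 0.002], "angular": [0, 0, 0]},
  {"xyz": [0, 0.008, 0], "angular": [0, 0, 0]},
  {"xyz": [0, 0, 0], "angular": [0, 0, 0]},
])

```text
t: 8.95
eef_pos: [479.4, 61.9, 24.4]
tcp_rot: [0.469, 0.534, -0.528, -0.464]
wrist_force: [0.0, 0.3, 0.5]
opening: 85.4
```

```bash
python3 - <<'E'
from h import *
c=cam("wrist","w9");cv2.imwrite("pics/w9b.png",c["color"]);plan(476,58.5,18,97)
E
```

```text
from [479.8  61.9  25.1] jaw 97.4 dpos [-3.8 -3.4 -7.1] drot [ 0.73  0.42 -0.01] n 1
[[np.float64(-0.0029), np.float64(0.0071), np.float64(0.0043)], [np.float64(0.73), np.float64(0.42), np.float64(-0.01)]]
```

View pics/w9b.png

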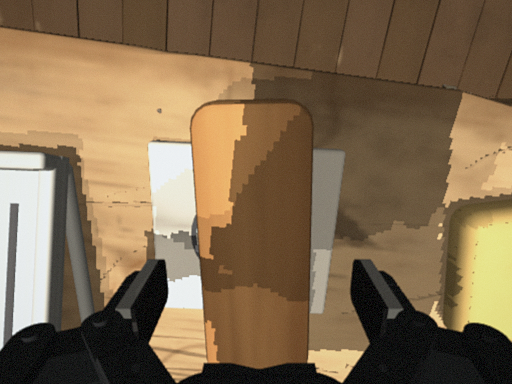

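>>> jog_arm([
  {"xyz": [-0.002, 0.008, 0.004], "angular": [0.7, 0, 0]},
  {"xyz": [0, 0, 0], "angular": [0, 0, 0]},
])

```text
t: 9.2
eef_pos: [477.5, 59.8, 19.4]
tcp_rot: [0.467, 0.532, -0.531, -0.466]
wrist_force: [-0.1, 0.1, -0.0]
opening: 85.0
```

>>> jog_arm([
  {"xyz": [0, 0, 0], "angular": [0, 0, 0]},
  {"xyz": [0, 0, 0], "angular": [0, 0, 0]},
  {"xyz": [0, 0, 0], "angular": [0, 0, 0]},
  {"xyz": [0, 0, 0], "angular": [0, 0, 0]},
  {"xyz": [0, 0, 0], "angular": [0, 0, 0]},
], claw=0.03, force=50)

```text
t: 9.7
eef_pos: [478.8, 59.9, 21.5]
tcp_rot: [0.468, 0.533, -0.53, -0.465]
wrist_force: [-0.8, -0.4, -1.6]
opening: 38.1
```

```bash
python3 - <<'E'
from h import *
c=cam("wrist","w10");cv2.imwrite("pics/w10b.png",c["color"]);plan(476,58.5,18,97)
cam("side","s1");c=cam("top","t1")
print(ctrl.get_state()["opening"])
E
```

```text
from [478.8  59.9  21.5] jaw 97.4 dpos [-2.8 -1.4 -3.5] drot [ 0.35  0.43 -0.01] n 1
[[np.float64(-0.001), np.float64(0.0034), np.float64(0.0029)], [np.float64(0.35), np.float64(0.43), np.float64(-0.01)]]
38.055208772351946
```

View pics/w10b.png

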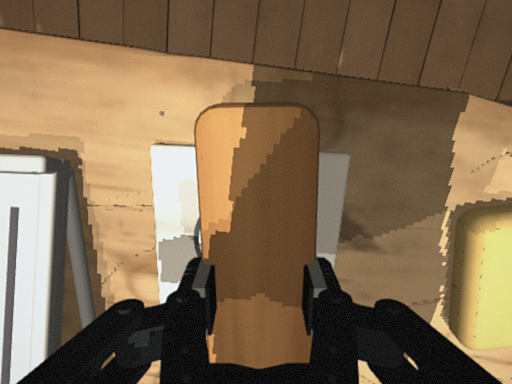

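View pics/s1.png

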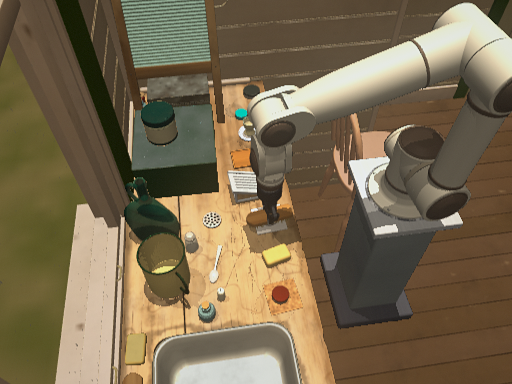

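```bash
python3 - <<'E'
from h import *
c=dict(np.load("s1.npz"))["color"][165:265,220:320]
cv2.imwrite("pics/s1z.png",cv2.resize(c,None,fx=6,fy=6,interpolation=cv2.INTER_CUBIC))
E
```

```text
(no output)
```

View pics/s1z.png

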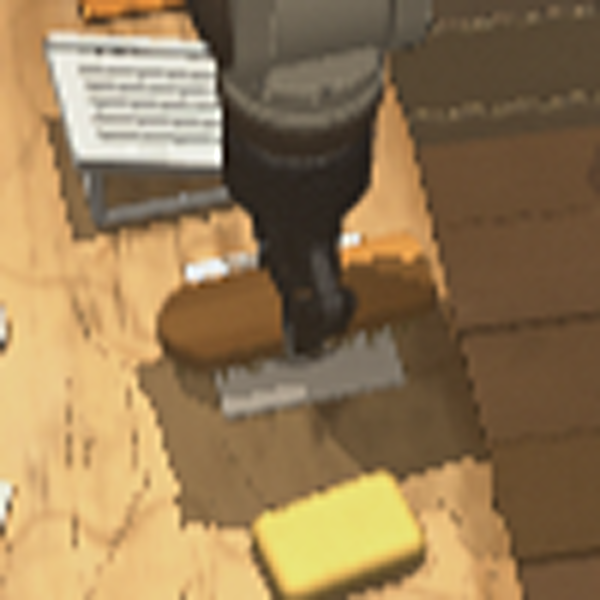

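>>> jog_arm([
  {"xyz": [0, 0, 0], "angular": [0, 0, 0]},
  {"xyz": [0, 0, 0], "angular": [0, 0, 0]},
  {"xyz": [0, -0.005, 0.001], "angular": [0.2, 0, 0]},
  {"xyz": [0, -0.003, 0.001], "angular": [0, 0, 0]},
  {"xyz": [0, 0, 0], "angular": [0, 0, 0]},
], claw=0.0754)

```text
t: 10.35
eef_pos: [476.5, 59.6, 30.1]
tcp_rot: [0.467, 0.532, -0.531, -0.466]
wrist_force: [0.2, -0.7, 0.2]
opening: 75.7
```

>>> jog_arm([
  {"xyz": [0, 0, 0], "angular": [0, 0, 0]},
  {"xyz": [0, 0, 0], "angular": [0, 0, 0]},
  {"xyz": [0, 0, 0], "angular": [0, 0, 0]},
  {"xyz": [0, 0, 0], "angular": [0, 0, 0]},
  {"xyz": [0, 0, 0], "angular": [0, 0, 0]},
], claw=0.03)

```text
t: 10.85
eef_pos: [476.6, 59.6, 30.1]
tcp_rot: [0.467, 0.532, -0.531, -0.466]
wrist_force: [-0.1, 0.1, -0.1]
opening: 30.0
```

```bash
python3 - <<'E'
from h import *
c=cam("wrist","w11");cv2.imwrite("pics/w11b.png",c["color"]);plan(476,58.5,18,97)
print(ctrl.get_state()["opening"])
E
```

```text
from [476.5  59.6  30.1] jaw 97.4 dpos [ -0.5  -1.1 -12.1] drot [ 0.13  0.43 -0.01] n 1
[[np.float64(-0.001), np.float64(0.0121), np.float64(0.0007)], [np.float64(0.13), np.float64(0.43), np.float64(-0.01)]]
29.82015313302945
```

View pics/w11b.png

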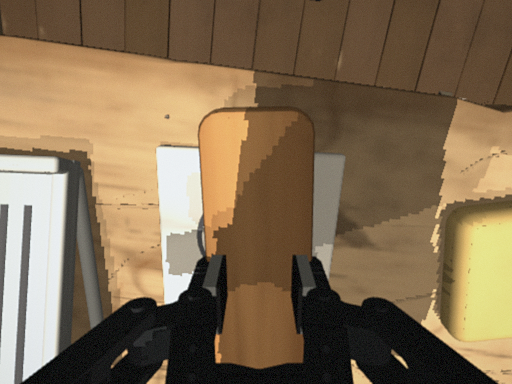

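>>> jog_arm([
  {"xyz": [0, -0.01, 0], "angular": [0, 0, 0]},
  {"xyz": [0, 0, 0], "angular": [0, 0, 0]},
  {"xyz": [0, 0, 0], "angular": [0, 0, 0]},
  {"xyz": [0, 0, 0], "angular": [0, 0, 0]},
], claw=0.08)

```text
t: 11.3
eef_pos: [476.7, 59.6, 41.4]
tcp_rot: [0.467, 0.532, -0.531, -0.466]
wrist_force: [-0.2, 0.3, 0.0]
opening: 80.4
```

>>> jog_arm([
  {"xyz": [0, 0.015, 0], "angular": [0, 0, 0]},
  {"xyz": [0, 0.012, 0], "angular": [0, 0, 0]},
  {"xyz": [0, 0.006, 0], "angular": [0, 0, 0]},
  {"xyz": [0, 0, 0], "angular": [0, 0, 0]},
])

```text
t: 11.7
eef_pos: [477.0, 59.6, 7.1]
tcp_rot: [0.467, 0.532, -0.531, -0.466]
wrist_force: [-0.2, -0.1, -0.0]
opening: 80.0
```

>>> jog_arm([
  {"xyz": [0, -0.002, 0], "angular": [0, 0, 0]},
  {"xyz": [0, 0, 0], "angular": [0, 0, 0]},
  {"xyz": [0, 0, 0], "angular": [0, 0, 0]},
  {"xyz": [0, 0, 0], "angular": [0, 0, 0]},
  {"xyz": [0, 0, 0], "angular": [0, 0, 0]},
], claw=0.03)

```text
t: 12.2
eef_pos: [477.8, 59.7, 10.8]
tcp_rot: [0.468, 0.533, -0.53, -0.465]
wrist_force: [0.2, 0.4, -1.4]
opening: 39.3
```

```bash
python3 - <<'E'
from h import *
c=cam("wrist","w12");cv2.imwrite("pics/w12b.png",c["color"]);plan(476,58.5,108,97)
print(ctrl.get_state()["opening"])
E
```

```text
from [477.8  59.7  10.8] jaw 97.4 dpos [-1.8 -1.2 97.2] drot [ 0.29  0.43 -0.01] n 3
[[np.float64(-0.0003), np.float64(-0.0324), np.float64(0.0005)], [np.float64(0.1), np.float64(0.14), np.float64(-0.0)]]
[[np.float64(-0.0003), np.float64(-0.0324), np.float64(0.0005)], [np.float64(0.1), np.float64(0.14), np.float64(-0.0)]]
[[np.float64(-0.0003), np.float64(-0.0324), np.float64(0.0006)], [np.float64(0.1), np.float64(0.14), np.float64(-0.0)]]
39.10035754190178
```

View pics/w12b.png

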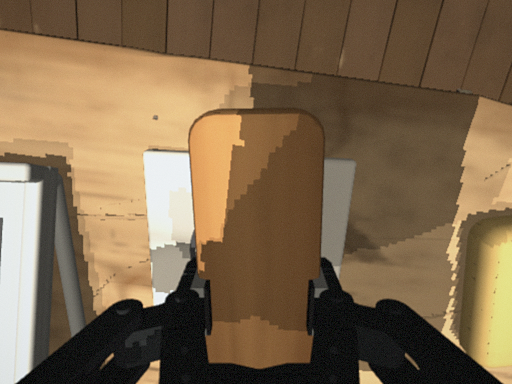

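>>> jog_arm([
  {"xyz": [0, -0.01, 0], "angular": [0, 0, 0]},
  {"xyz": [0, -0.015, 0], "angular": [0, 0, 0]},
  {"xyz": [0, -0.02, 0], "angular": [0, 0, 0]},
  {"xyz": [0, 0, 0], "angular": [0, 0, 0]},
])

```text
t: 12.65
eef_pos: [477.0, 59.7, 58.5]
tcp_rot: [0.468, 0.532, -0.53, -0.466]
wrist_force: [0.4, -0.3, -0.6]
opening: 38.5
```

```bash
python3 - <<'E'
from h import *
c=cam("wrist","w13");cv2.imwrite("pics/w13b.png",c["color"]);plan(476,58.5,108,97)
c=cam("side","s2")["color"][165:265,220:320]
cv2.imwrite("pics/s2z.png",cv2.resize(c,None,fx=6,fy=6,interpolation=cv2.INTER_CUBIC))
print(ctrl.get_state()["opening"])
E
```

```text
from [476.4  59.6  57. ] jaw 97.4 dpos [-0.4 -1.1 51. ] drot [ 0.13  0.43 -0.01] n 2
[[np.float64(-0.0005), np.float64(-0.0255), np.float64(0.0002)], [np.float64(0.07), np.float64(0.22), np.float64(-0.0)]]
[[np.float64(-0.0005), np.float64(-0.0255), np.float64(0.0002)], [np.float64(0.07), np.float64(0.22), np.float64(-0.0)]]
38.65145297433115
```

View pics/w13b.png

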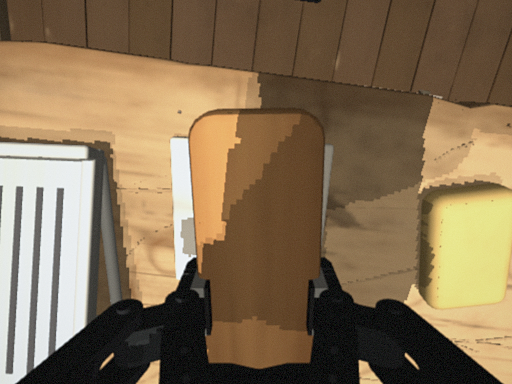

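View pics/s2z.png

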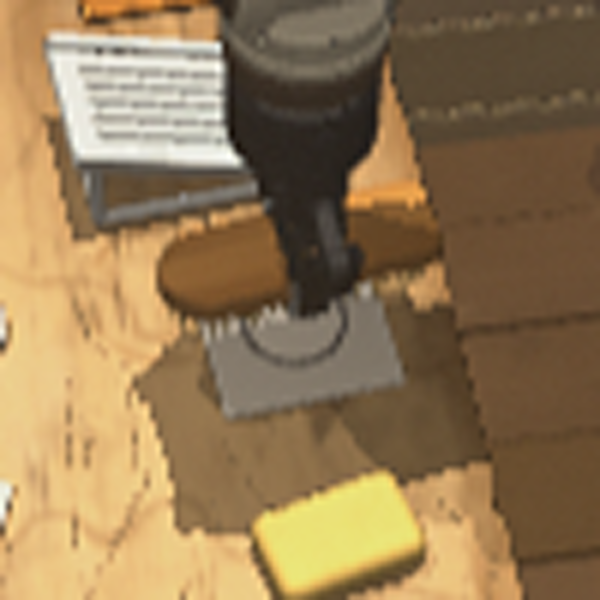

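>>> jog_arm([
  {"xyz": [0, -0.04, 0], "angular": [0, 1.5, 0]},
  {"xyz": [-0.02, -0.03, 0.002], "angular": [0, 1.5, 0]},
  {"xyz": [-0.045, 0, 0.004], "angular": [0, 1.5, 0]},
  {"xyz": [-0.048, 0, 0.002], "angular": [0, 0, 0]},
  {"xyz": [-0.048, 0, 0.002], "angular": [0, 0, 0]},
])

```text
t: 13.25
eef_pos: [474.4, -102.2, 123.3]
tcp_rot: [-0.484, -0.513, 0.516, 0.487]
wrist_force: [1.8, 0.3, -1.6]
opening: 38.8
```

>>> jog_arm([
  {"xyz": [-0.048, 0, 0.002], "angular": [0, 0, 0]},
  {"xyz": [-0.045, 0, 0.002], "angular": [0, 0, 0]},
  {"xyz": [-0.02, 0, 0], "angular": [0, 0, 0]},
  {"xyz": [0, 0, 0], "angular": [0, 0, 0]},
])

```text
t: 13.65
eef_pos: [474.1, -224.4, 118.8]
tcp_rot: [-0.484, -0.511, 0.515, 0.49]
wrist_force: [-0.2, 0.4, -1.3]
opening: 38.6
```

```bash
python3 - <<'E'
from h import *
c=cam("wrist","w14");cv2.imwrite("pics/w14b.png",c["color"]);plan(476,-224,40,92.9)
print(ctrl.get_state()["opening"])
E
```

```text
from [ 474.  -223.2  118.7] jaw 93.0 dpos [  2.   -0.8 -78.7] drot [-0.6   0.12  0.11] n 2
[[np.float64(-0.0005), np.float64(0.0393), np.float64(-0.0014)], [np.float64(-0.3), np.float64(0.06), np.float64(0.06)]]
[[np.float64(-0.0005), np.float64(0.0393), np.float64(-0.0012)], [np.float64(-0.3), np.float64(0.06), np.float64(0.06)]]
38.97021255792687
```

View pics/w14b.png

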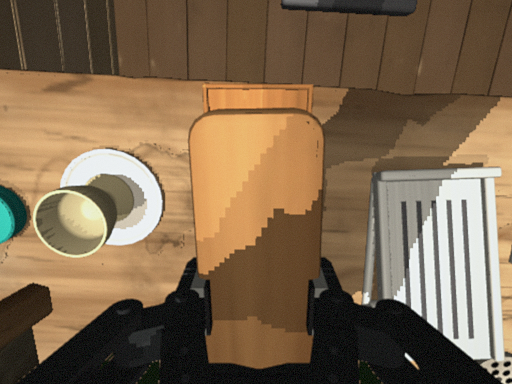

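```bash
python3 - <<'E'
from h import *
c=dict(np.load("w14.npz"))
for z in (142,148):
  e=ray(c,[(257,109)],z)[0];l=ray(c,[(190,150),(323,150)],z);print(z,e,l[:,1],l.mean(0), np.ptp(l[:,1]))
E
```

```text
142 [ 398.31887301 -229.12536372  142.        ] [-253.15632781 -203.93961133] [ 412.9800149  -228.54796957  142.        ] 49.21671647982268
148 [ 398.02668974 -229.11757865  148.        ] [-251.93148072 -205.2073732 ] [ 411.94530965 -228.56942696  148.        ] 46.724107527119685
```

>>> jog_arm([
  {"xyz": [0, 0.04, -0.001], "angular": [-0.3, 0, 0]},
  {"xyz": [0, 0.035, -0.001], "angular": [-0.3, 0, 0]},
  {"xyz": [0, 0.015, 0], "angular": [0, 0, 0]},
  {"xyz": [0, 0, 0], "angular": [0, 0, 0]},
])

```text
t: 14.1
eef_pos: [475.0, -218.7, 24.3]
tcp_rot: [0.485, 0.514, -0.513, -0.487]
wrist_force: [0.2, -0.4, -1.4]
opening: 39.0
```

```bash
python3 - <<'E'
from h import *
c=cam("wrist","w15");cv2.imwrite("pics/w15b.png",c["color"]);plan(475.5,-223.2,8,92.9)
E
```

```text
from [ 475.4 -218.9   25.4] jaw 93.2 dpos [  0.1  -4.3 -17.4] drot [0.02 0.27 0.19] n 1
[[np.float64(-0.0044), np.float64(0.0174), np.float64(0.0002)], [np.float64(0.02), np.float64(0.27), np.float64(0.19)]]
```

View pics/w15b.png

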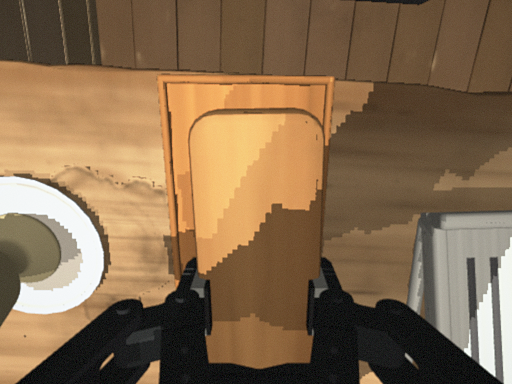

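>>> jog_arm([
  {"xyz": [-0.004, 0.004, 0], "angular": [0, 0.2, 0.2]},
  {"xyz": [-0.001, 0.01, 0], "angular": [0, 0, 0]},
  {"xyz": [0, 0.003, 0], "angular": [0, 0, 0]},
  {"xyz": [0, 0, 0], "angular": [0, 0, 0]},
])

```text
t: 14.55
eef_pos: [477.8, -223.6, 10.3]
tcp_rot: [0.488, 0.514, -0.513, -0.485]
wrist_force: [0.4, 0.1, -1.0]
opening: 38.9
```

```bash
python3 - <<'E'
from h import *
c=cam("wrist","w16");cv2.imwrite("pics/w16b.png",c["color"]);plan(475.5,-223.2,8,92.9)
E
```

```text
from [ 477.8 -223.6   10.4] jaw 93.1 dpos [-2.3  0.4 -2.4] drot [ 0.25  0.16 -0.14] n 1
[[np.float64(0.0005), np.float64(0.0024), np.float64(0.0023)], [np.float64(0.25), np.float64(0.16), np.float64(-0.14)]]
```

View pics/w16b.png

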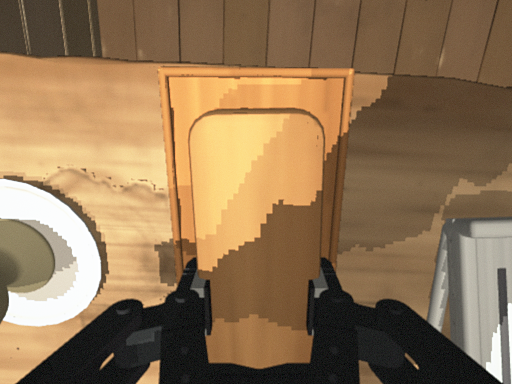

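>>> jog_arm([
  {"xyz": [0, 0.002, 0.003], "angular": [0.2, 0, 0]},
  {"xyz": [0, 0.001, 0], "angular": [0, 0, 0]},
  {"xyz": [0, 0, 0], "angular": [0, 0, 0]},
])

```text
t: 14.9
eef_pos: [474.9, -224.1, 8.0]
tcp_rot: [-0.488, -0.513, 0.513, 0.485]
wrist_force: [0.3, -0.4, -0.1]
opening: 38.8
```

>>> jog_arm([
  {"xyz": [0, 0, 0], "angular": [0, 0, 0]},
  {"xyz": [0, 0, 0], "angular": [0, 0, 0]},
  {"xyz": [0, 0, 0], "angular": [0, 0, 0]},
  {"xyz": [0, 0, 0], "angular": [0, 0, 0]},
  {"xyz": [0, -0.03, 0], "angular": [0, 0, 0]},
], claw=0.0754)

```text
t: 15.4
eef_pos: [473.1, -223.3, 35.6]
tcp_rot: [-0.486, -0.512, 0.514, 0.487]
wrist_force: [0.1, -0.6, 0.1]
opening: 75.5
```

>>> jog_arm([
  {"xyz": [0, -0.04, 0], "angular": [0, 0, 0]},
  {"xyz": [0, -0.04, 0], "angular": [0, 0, 0]},
  {"xyz": [0, -0.03, 0], "angular": [0, 0, 0]},
  {"xyz": [0, 0, 0], "angular": [0, 0, 0]},
])

```text
t: 15.8
eef_pos: [473.8, -223.3, 152.6]
tcp_rot: [-0.487, -0.513, 0.514, 0.486]
wrist_force: [0.2, 0.4, 0.0]
opening: 75.2
```

```bash
python3 - <<'E'
from h import *
c=cam("wrist","w17");cv2.imwrite("pics/w17b.png",cv2.resize(c["color"],(768,576),interpolation=cv2.INTER_CUBIC));plan(482,-349,100,90)
E
```

```text
from [ 473.3 -223.1  150.6] jaw 93.0 dpos [   8.7 -125.9  -50.6] drot [-0.1   3.04 -0.07] n 3
[[np.float64(-0.042), np.float64(0.0169), np.float64(-0.0007)], [np.float64(-0.03), np.float64(1.01), np.float64(-0.02)]]
[[np.float64(-0.042), np.float64(0.0169), np.float64(-0.0014)], [np.float64(-0.03), np.float64(1.01), np.float64(-0.02)]]
[[np.float64(-0.042), np.float64(0.0169), np.float64(-0.0022)], [np.float64(-0.03), np.float64(1.01), np.float64(-0.02)]]
```

View pics/w17b.png

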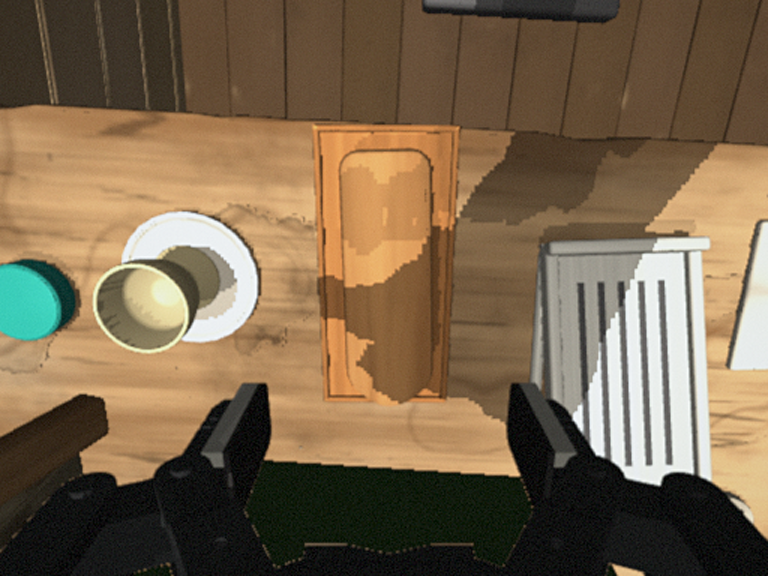

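```bash
python3 - <<'E'
from h import *
b=dict(np.load("w2.npz"));a=dict(np.load("w17.npz"));t=dict(np.load("top0.npz"));s=dict(np.load("side0.npz"))
print("bar",tri([b,a],[np.array((203,366))/1.5,np.array((105,398))/1.5]))
print("bar top-ray base z0",ray(t,[(394,164)],0),ray(s,[(221,122)],0), tri([t,s],[(394,164),(221,122)]))
for z in(60,64):print("cup",ray(a,np.array((143,305))/1.5,z))
print("cup tri",tri([a,b],[np.array((143,305))/1.5,np.array((241,293))/1.5]),tri([a,t],[np.array((143,305))/1.5,(374,199)]))
k=ray(a,np.array([(313,126),(461,126),(447,401),(325,402)])/1.5,7);print("tray",np.round(k,1),k.mean(0))
k=ray(a,np.array([(386,149),(388,400),(340,250),(432,250)])/1.5,35);print("brush",np.round(k,1),k[:2].mean(0),k[2:].mean(0))
print("dish",ray(a,np.array((190,277))/1.5,7))
E
```

```text
bar [ 576.08110576 -413.20790731    2.03079925]
bar top-ray base z0 [[ 5.91208870e+02 -4.23474603e+02  1.13686838e-13]] [[ 583.89123039 -424.87739226    0.        ]] [ 586.60111899 -419.58651145    7.08679142]
cup [[ 481.76097817 -349.81076746   60.        ]]
cup [[ 480.20287269 -347.7172267    64.        ]]
cup tri [ 483.00042812 -350.89221418   57.82942639] [ 476.95002334 -343.14945873   72.56009193]
tray [[ 389.5 -270.5    7. ]
 [ 385.  -187.6    7. ]
 [ 560.8 -179.     7. ]
 [ 566.1 -261.6    7. ]] [ 475.37723428 -224.67878024    7.        ]
brush [[ 398.8 -228.8   35. ]
 [ 545.5 -219.8   35. ]
 [ 453.2 -251.2   35. ]
 [ 450.4 -200.8   35. ]] [ 472.1364493  -224.32199549   35.        ] [ 451.82517961 -226.01114415   35.        ]
dish [[ 482.19910174 -346.38863798    7.        ]]
```

>>> jog_arm([
  {"xyz": [-0.042, 0.01, -0.001], "angular": [0, 1, 0]},
  {"xyz": [-0.042, 0.01, -0.002], "angular": [0, 1, 0]},
  {"xyz": [-0.042, 0.01, -0.003], "angular": [0, 1, 0]},
  {"xyz": [0, 0.015, -0.001], "angular": [0, 0, 0]},
  {"xyz": [0, 0, 0], "angular": [0, 0, 0]},
], claw=0.0854)

```text
t: 16.35
eef_pos: [484.1, -351.5, 98.5]
tcp_rot: [-0.498, -0.5, 0.501, 0.502]
wrist_force: [0.3, 1.6, -0.5]
opening: 85.7
```

```bash
python3 - <<'E'
from h import *
c=cam("wrist","w18");cv2.imwrite("pics/w18b.png",cv2.resize(c["color"],(768,576),interpolation=cv2.INTER_CUBIC));plan(480.5,-348,30,90)
E
```

```text
from [ 484.4 -351.5   99.7] jaw 90.1 dpos [ -3.9   3.5 -69.7] drot [-0.25  0.1   0.07] n 2
[[np.float64(0.0017), np.float64(0.0348), np.float64(0.0018)], [np.float64(-0.13), np.float64(0.05), np.float64(0.03)]]
[[np.float64(0.0017), np.float64(0.0348), np.float64(0.0019)], [np.float64(-0.13), np.float64(0.05), np.float64(0.03)]]
```

View pics/w18b.png

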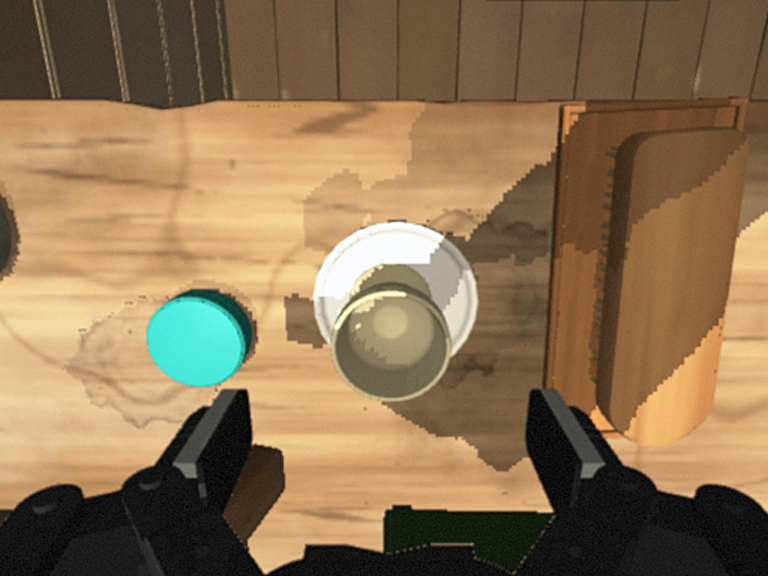

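```bash
python3 - <<'E'
from h import *
c=dict(np.load("w18.npz"))
print(ray(c,np.array((391,345))/1.5,64),np.diff(ray(c,np.array([(332,345),(450,345)])/1.5,64),axis=0))
print("dish",ray(c,np.array((396,303))/1.5,7),np.diff(ray(c,np.array([(314,303),(478,303)])/1.5,7),axis=0))
E
```

```text
[[ 480.93532522 -350.3946288    64.        ]] [[-0.06871106 47.01240014  0.        ]]
dish [[ 483.13310338 -347.37848595    7.        ]] [[-0.14323129 84.00672835  0.        ]]
```

>>> jog_arm([
  {"xyz": [0.002, 0.03, 0.003], "angular": [-0.2, 0, 0]},
  {"xyz": [0, 0.025, 0.001], "angular": [0, 0, 0]},
  {"xyz": [0, 0.01, 0], "angular": [0, 0, 0]},
  {"xyz": [0, 0, 0], "angular": [0, 0, 0]},
])

```text
t: 16.8
eef_pos: [480.9, -346.2, 35.0]
tcp_rot: [0.499, 0.502, -0.501, -0.498]
wrist_force: [-0.5, 0.2, 0.1]
opening: 85.3
```

```bash
python3 - <<'E'
from h import *
c=cam("wrist","w19");cv2.imwrite("pics/w19b.png",c["color"]);plan(480.5,-349,30,90)
E
```

```text
from [ 481.2 -346.5   35.9] jaw 90.3 dpos [-0.7 -2.5 -5.9] drot [ 0.1   0.32 -0.01] n 1
[[np.float64(-0.0025), np.float64(0.0059), np.float64(0.0008)], [np.float64(0.1), np.float64(0.32), np.float64(-0.01)]]
```

View pics/w19b.png

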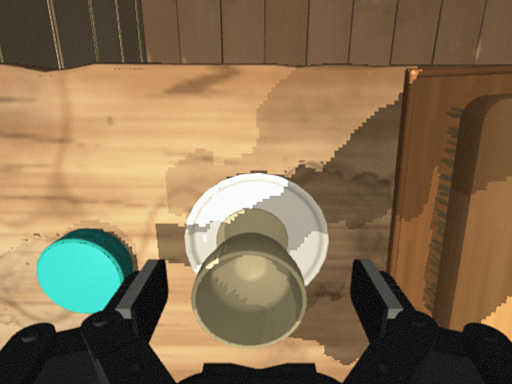

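>>> jog_arm([
  {"xyz": [-0.004, 0.004, 0.001], "angular": [0.1, 0.2, 0]},
  {"xyz": [0, 0.003, 0], "angular": [0, 0, 0]},
  {"xyz": [0, 0, 0], "angular": [0, 0, 0]},
])

```text
t: 17.15
eef_pos: [482.0, -351.3, 32.1]
tcp_rot: [0.501, 0.501, -0.501, -0.498]
wrist_force: [0.1, 0.7, 0.5]
opening: 85.6
```

>>> jog_arm([
  {"xyz": [0, 0, 0], "angular": [0, 0, 0]},
  {"xyz": [0, 0, 0], "angular": [0, 0, 0]},
  {"xyz": [0, 0, 0], "angular": [0, 0, 0]},
  {"xyz": [0, 0, 0], "angular": [0, 0, 0]},
  {"xyz": [0, 0, 0], "angular": [0, 0, 0]},
], claw=0.035, force=30)

```text
t: 17.65
eef_pos: [482.6, -351.8, 33.6]
tcp_rot: [0.502, 0.501, -0.5, -0.497]
wrist_force: [-0.2, -0.6, -0.7]
opening: 46.9
```

```bash
python3 - <<'E'
from h import *
c=cam("wrist","w20");cv2.imwrite("pics/w20b.png",c["color"]);plan(474,53,130,95);print(ctrl.get_state()["opening"])
E
```

```text
from [ 482.6 -351.8   33.6] jaw 90.1 dpos [ -8.6 404.8  96.4] drot [ 0.3  -4.85 -0.24] n 9
[[np.float64(0.0449), np.float64(-0.0109), np.float64(0.0008)], [np.float64(0.03), np.float64(-0.54), np.float64(-0.03)]]
[[np.float64(0.0449), np.float64(-0.0109), np.float64(0.0004)], [np.float64(0.03), np.float64(-0.54), np.float64(-0.03)]]
[[np.float64(0.045), np.float64(-0.0109), np.float64(-0.0001)], [np.float64(0.03), np.float64(-0.54), np.float64(-0.03)]]
[[np.float64(0.045), np.float64(-0.0108), np.float64(-0.0005)], [np.float64(0.03), np.float64(-0.54), np.float64(-0.03)]]
[[np.float64(0.045), np.float64(-0.0108), np.float64(-0.0009)], [np.float64(0.03), np.float64(-0.54), np.float64(-0.03)]]
[[np.float64(0.0449), np.float64(-0.0108), np.float64(-0.0013)], [np.float64(0.03), np.float64(-0.54), np.float64(-0.03)]]
[[np.float64(0.0449), np.float64(-0.0108), np.float64(-0.0017)], [np.float64(0.03), np.float64(-0.54), np.float64(-0.03)]]
[[np.float64(0.0449), np.float64(-0.0108), np.float64(-0.0021)], [np.float64(0.03), np.float64(-0.54), np.float64(-0.03)]]
[[np.float64(0.0449), np.float64(-0.0107), np.float64(-0.0026)], [np.float64(0.03), np.float64(-0.54), np.float64(-0.03)]]
47.0291646346587
```

View pics/w20b.png

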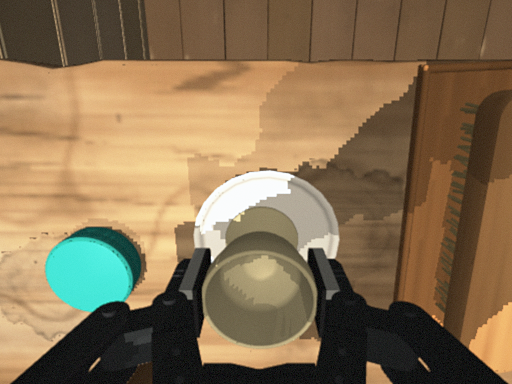

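>>> jog_arm([
  {"xyz": [0, -0.02, 0], "angular": [0, 0, 0]},
  {"xyz": [0, -0.03, 0], "angular": [0, 0, 0]},
  {"xyz": [0.01, -0.03, 0], "angular": [0, 0, 0]},
  {"xyz": [0.03, -0.02, 0], "angular": [0, 0, 0]},
  {"xyz": [0.04, 0, 0], "angular": [0, 0, 0]},
])

```text
t: 18.2
eef_pos: [480.5, -272.2, 134.3]
tcp_rot: [0.502, 0.499, -0.499, -0.5]
wrist_force: [1.0, 1.1, -1.3]
opening: 47.1
```

>>> jog_arm([
  {"xyz": [0.045, 0, 0], "angular": [0, 0, 0]},
  {"xyz": [0.045, 0, 0], "angular": [0, 0, 0]},
  {"xyz": [0.045, 0, 0], "angular": [0, 0, 0]},
  {"xyz": [0.045, 0, 0], "angular": [0, 0, 0]},
  {"xyz": [0.045, 0, 0.002], "angular": [0, 0, 0]},
])

```text
t: 18.7
eef_pos: [478.5, -40.6, 134.7]
tcp_rot: [0.504, 0.499, -0.498, -0.5]
wrist_force: [0.7, -0.9, -1.6]
opening: 47.3
```

>>> jog_arm([
  {"xyz": [0.04, 0, 0.002], "angular": [0, 0, 0]},
  {"xyz": [0.03, 0, 0], "angular": [0, 0, 0]},
  {"xyz": [0.02, 0, 0], "angular": [0, 0, 0]},
  {"xyz": [0, 0, 0], "angular": [0, 0, 0]},
])

```text
t: 19.1
eef_pos: [475.5, 57.7, 134.6]
tcp_rot: [0.502, 0.501, -0.499, -0.498]
wrist_force: [0.5, -0.3, -1.6]
opening: 46.7
```

```bash
python3 - <<'E'
from h import *
c=cam("wrist","w21");cv2.imwrite("pics/w21b.png",cv2.resize(c["color"],(768,576),interpolation=cv2.INTER_CUBIC));plan(474,53.5,50,90);print(ctrl.get_state()["opening"])
E
```

```text
from [475.5  56.8 134.6] jaw 89.9 dpos [ -1.5  -3.3 -84.6] drot [ 0.32 -0.07 -0.13] n 2
[[np.float64(-0.0016), np.float64(0.0423), np.float64(0.001)], [np.float64(0.16), np.float64(-0.03), np.float64(-0.06)]]
[[np.float64(-0.0016), np.float64(0.0423), np.float64(0.0009)], [np.float64(0.16), np.float64(-0.03), np.float64(-0.06)]]
47.0367603872269
```

View pics/w21b.png

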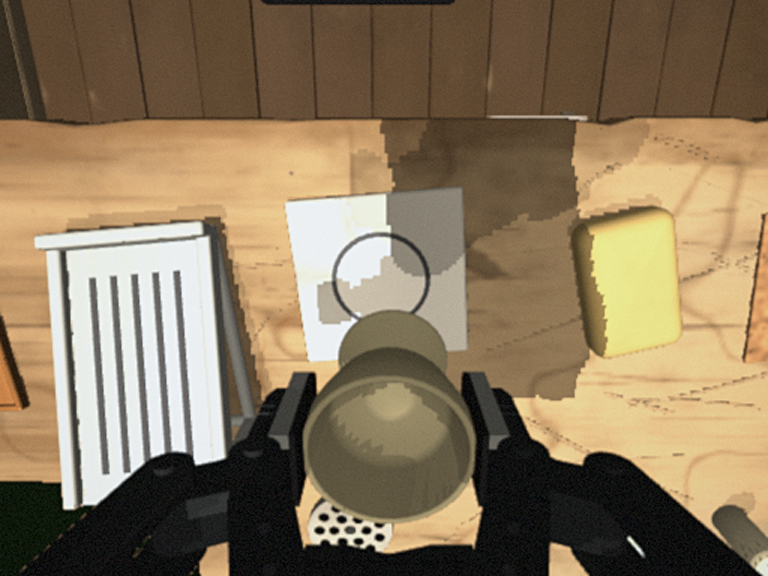

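```bash
python3 - <<'E'
from h import *
c=dict(np.load("w21.npz"));q=lambda p,z:ray(c,np.array(p)/1.5,z)
print("ring",q((381,278),7)); print("cup",q((390,435),165),np.diff(q([(303,435),(476,435)],165),axis=0))
k=q([(286,201),(463,188),(467,349),(310,361)],7);print("tile",np.round(k,1),k.mean(0))
k=q([(36,238),(202,226)],20);print("rack near",k)
k=q([(577,225),(672,208),(681,340),(601,357)],20);print("soap",np.round(k,1),k.mean(0))
E
```

```text
ring [[473.07627641  53.25674876   7.        ]]
cup [[469.02745385  58.19753592 165.        ]] [[-0.07043593 46.42852228  0.        ]]
tile [[428.8   1.1   7. ]
 [421.7  98.3   7. ]
 [518.4 105.7   7. ]
 [526.7   9.2   7. ]] [473.87343969  53.54683449   7.        ]
rack near [[ 446.77800667 -132.25982053   20.        ]
 [ 440.20272827  -41.96856838   20.        ]]
soap [[439.5 158.1  20. ]
 [430.5 206.9  20. ]
 [506.4 226.7  20. ]
 [517.3 182.1  20. ]] [473.43009142 193.43201928  20.        ]
```

```bash
python3 - <<'E'
from h import *
for n in("w19","w20","w21"):
    c=dict(np.load(n+".npz"));im=c["color"]
    cv2.imwrite("pics/z_"+n+".png",cv2.resize(im[150:384,150:370],None,fx=2.5,fy=2.5,interpolation=cv2.INTER_CUBIC))
c=dict(np.load("w19.npz"));print(ray(c,(249,290),64),ray(c,[(249,250),(249,343)],64))
c=dict(np.load("w20.npz"));print(ray(c,(260,290),64),ray(c,[(260,232),(260,345)],64))
E
```

```text
[[ 475.61918142 -350.35662587   64.        ]] [[ 457.37239768 -350.29982447   64.        ]
 [ 502.60169294 -350.44062119   64.        ]]
[[ 476.19580546 -351.30435954   64.        ]] [[ 450.52970889 -351.43023237   64.        ]
 [ 504.0361115  -351.16782385   64.        ]]
```

View pics/z_w20.png

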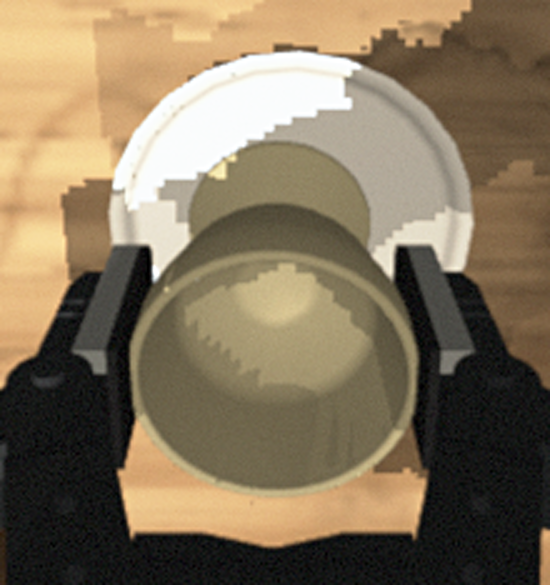

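View pics/z_w21.png

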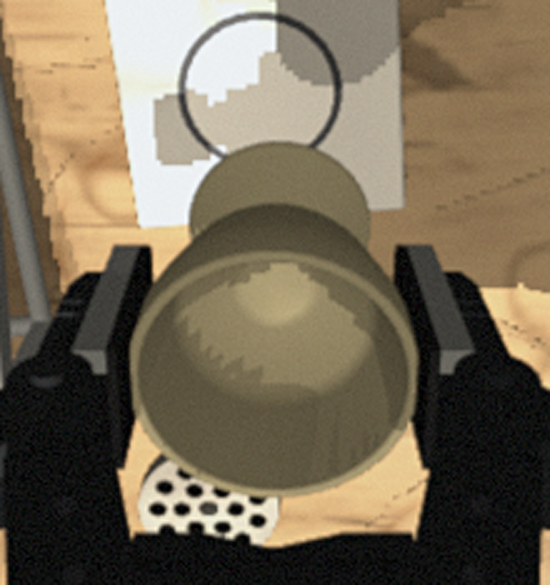

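>>> jog_arm([
  {"xyz": [-0.002, 0.04, 0], "angular": [0.2, 0, -0.1]},
  {"xyz": [-0.002, 0.03, 0], "angular": [0, 0, 0]},
  {"xyz": [0, 0.015, 0], "angular": [0, 0, 0]},
  {"xyz": [0, 0, 0], "angular": [0, 0, 0]},
])

```text
t: 19.55
eef_pos: [476.7, 49.4, 47.7]
tcp_rot: [0.502, 0.5, -0.499, -0.499]
wrist_force: [-0.5, -0.3, 0.2]
opening: 47.1
```

```bash
python3 - <<'E'
from h import *
c=cam("wrist","w22");cv2.imwrite("pics/w22b.png",cv2.resize(c["color"],(768,576),interpolation=cv2.INTER_CUBIC));plan(475.5,52.3,37,90);print(ctrl.get_state()["opening"])
E
```

```text
from [477.1  49.4  48.9] jaw 89.8 dpos [ -1.6   2.9 -11.9] drot [ 0.31 -0.18 -0.07] n 1
[[np.float64(0.0029), np.float64(0.0118), np.float64(0.0017)], [np.float64(0.31), np.float64(-0.18), np.float64(-0.07)]]
47.22749060371875
```

View pics/w22b.png

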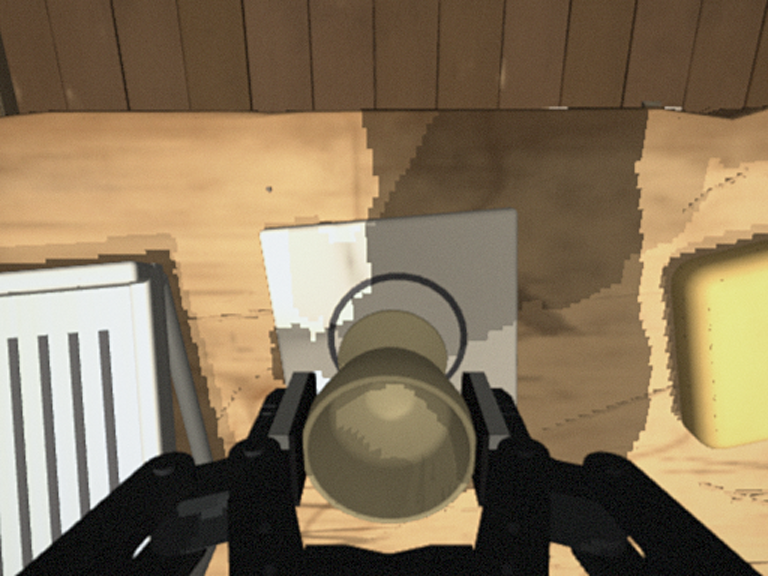

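>>> jog_arm([
  {"xyz": [0.003, 0.004, 0.002], "angular": [0.3, -0.2, -0.1]},
  {"xyz": [0, 0.004, 0], "angular": [0, 0, 0]},
  {"xyz": [0, 0, 0], "angular": [0, 0, 0]},
])

```text
t: 19.9
eef_pos: [476.6, 51.7, 43.1]
tcp_rot: [0.501, 0.501, -0.499, -0.5]
wrist_force: [-0.3, -0.3, -1.2]
opening: 47.1
```

```bash
python3 - <<'E'
from h import *
c=cam("wrist","w23");cv2.imwrite("pics/w23b.png",cv2.resize(c["color"],(768,576),interpolation=cv2.INTER_CUBIC));plan(475.5,52.3,37,90);print(ctrl.get_state()["opening"])
E
```

```text
from [476.8  51.7  43.4] jaw 89.9 dpos [-1.3  0.6 -6.4] drot [ 0.22 -0.05  0.05] n 1
[[np.float64(0.0006), np.float64(0.0064), np.float64(0.0013)], [np.float64(0.22), np.float64(-0.05), np.float64(0.05)]]
47.17889026894694
```

View pics/w23b.png

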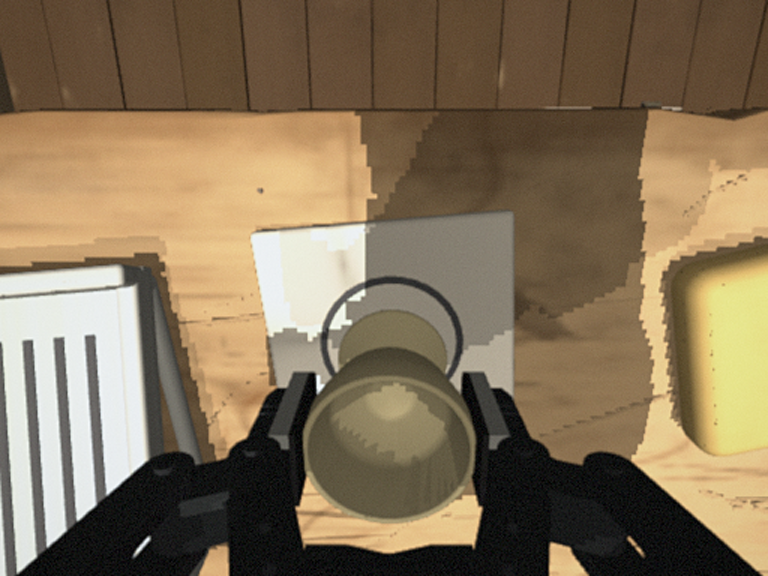

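>>> jog_arm([
  {"xyz": [0, 0.002, 0.003], "angular": [0.2, 0, 0]},
  {"xyz": [0, 0.002, 0.001], "angular": [0, 0, 0]},
  {"xyz": [0, 0, 0], "angular": [0, 0, 0]},
])

```text
t: 20.25
eef_pos: [473.0, 51.9, 40.1]
tcp_rot: [0.5, 0.5, -0.499, -0.5]
wrist_force: [-0.3, -0.2, -0.8]
opening: 47.2
```

```bash
python3 - <<'E'
from h import *
c=cam("wrist","w24");cv2.imwrite("pics/w24b.png",cv2.resize(c["color"],(768,576),interpolation=cv2.INTER_CUBIC));plan(474.5,52.3,37,90);print(ctrl.get_state()["opening"])
E
```

```text
from [473.1  51.9  40.2] jaw 90.0 dpos [ 1.4  0.4 -3.2] drot [ 0.1  -0.04  0.06] n 1
[[np.float64(0.0004), np.float64(0.0032), np.float64(-0.0014)], [np.float64(0.1), np.float64(-0.04), np.float64(0.06)]]
47.322103270515264
```

View pics/w24b.png

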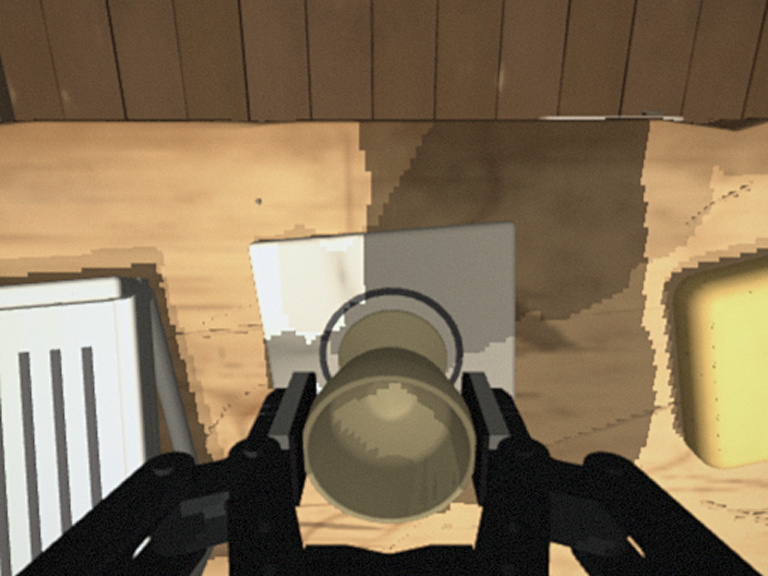

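>>> jog_arm([
  {"xyz": [0, 0.003, 0.001], "angular": [0.1, 0, 0]},
  {"xyz": [0, 0.001, 0], "angular": [0, 0, 0]},
  {"xyz": [0, 0, 0], "angular": [0, 0, 0]},
])

```text
t: 20.6
eef_pos: [472.4, 52.0, 36.6]
tcp_rot: [0.5, 0.5, -0.499, -0.5]
wrist_force: [-1.9, -0.5, 0.3]
opening: 46.8
```

Contact height reached; release gently and rise.

>>> jog_arm([
  {"xyz": [0, 0, 0], "angular": [0, 0, 0]},
  {"xyz": [0, 0, 0], "angular": [0, 0, 0]},
  {"xyz": [0, 0, 0], "angular": [0, 0, 0]},
  {"xyz": [0, 0, 0], "angular": [0, 0, 0]},
  {"xyz": [0, 0, 0], "angular": [0, 0, 0]},
], claw=0.08)

```text
t: 21.1
eef_pos: [472.4, 52.0, 36.4]
tcp_rot: [0.5, 0.5, -0.499, -0.5]
wrist_force: [0.2, 0.2, 0.1]
opening: 80.2
```

>>> jog_arm([
  {"xyz": [0, -0.03, 0], "angular": [0, 0, 0]},
  {"xyz": [0, -0.04, 0], "angular": [0, 0, 0]},
  {"xyz": [0, -0.04, 0], "angular": [0, 0, 0]},
  {"xyz": [0.03, 0, 0], "angular": [0, 0, 0]},
  {"xyz": [0, 0, 0], "angular": [0, 0, 0]},
])

```text
t: 21.6
eef_pos: [471.5, 82.2, 149.7]
tcp_rot: [-0.5, -0.499, 0.499, 0.501]
wrist_force: [-0.4, -0.1, 0.0]
opening: 79.9
```

```bash
python3 - <<'E'
from h import *
c=cam("wrist","w25");cv2.imwrite("pics/w25b.png",cv2.resize(c["color"],(768,576),interpolation=cv2.INTER_CUBIC));plan(478,320,100,90);print(ctrl.get_state()["opening"])
E
```

```text
from [471.7  81.2 150.1] jaw 89.9 dpos [  6.3 238.8 -50.1] drot [-0.03 -0.12  0.05] n 6
[[np.float64(0.0398), np.float64(0.0084), np.float64(-0.001)], [np.float64(-0.01), np.float64(-0.02), np.float64(0.01)]]
[[np.float64(0.0398), np.float64(0.0084), np.float64(-0.001)], [np.float64(-0.01), np.float64(-0.02), np.float64(0.01)]]
[[np.float64(0.0398), np.float64(0.0084), np.float64(-0.001)], [np.float64(-0.01), np.float64(-0.02), np.float64(0.01)]]
[[np.float64(0.0398), np.float64(0.0084), np.float64(-0.001)], [np.float64(-0.01), np.float64(-0.02), np.float64(0.01)]]
[[np.float64(0.0398), np.float64(0.0084), np.float64(-0.001)], [np.float64(-0.01), np.float64(-0.02), np.float64(0.01)]]
[[np.float64(0.0398), np.float64(0.0084), np.float64(-0.001)], [np.float64(-0.01), np.float64(-0.02), np.float64(0.01)]]
80.00037631211589
```

View pics/w25b.png

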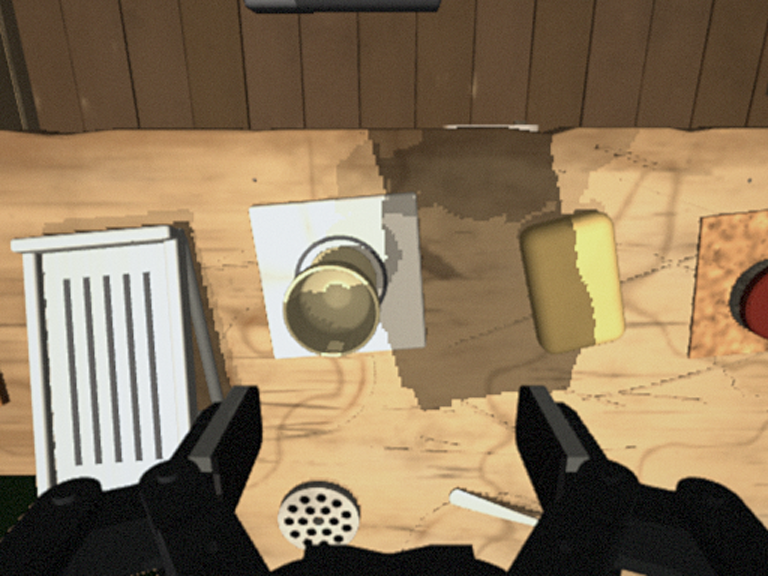

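```bash
python3 - <<'E'
from h import *
c=dict(np.load("w25.npz"));q=lambda p,z:ray(c,np.array(p)/1.5,z)
print("cup",q((332,310),67),"tile",q([(249,207),(415,195),(425,347),(275,358)],7).mean(0),"ringLR",q([(297,277),(387,277)],7).mean(0))
E
```

```text
cup [[471.40265684  54.40918787  67.        ]] tile [474.42953847  53.4008726    7.        ] ringLR [472.04103337  53.98477745   7.        ]
```

>>> jog_arm([
  {"xyz": [0.04, 0, -0.001], "angular": [0, 0, 0]},
  {"xyz": [0.045, 0, -0.001], "angular": [0, 0, 0]},
  {"xyz": [0.045, 0, -0.001], "angular": [0, 0, 0]},
  {"xyz": [0.045, 0, -0.001], "angular": [0, 0, 0]},
  {"xyz": [0.045, 0.02, -0.001], "angular": [0, 0, 0]},
], claw=0.0854)

```text
t: 22.15
eef_pos: [479.6, 301.5, 131.2]
tcp_rot: [0.504, 0.498, -0.496, -0.502]
wrist_force: [2.5, 0.9, -0.3]
opening: 85.3
```

>>> jog_arm([
  {"xyz": [0.02, 0.04, 0], "angular": [0, 0, 0]},
  {"xyz": [0, 0.015, 0], "angular": [0, 0, 0]},
  {"xyz": [0, 0, 0], "angular": [0, 0, 0]},
])

```text
t: 22.45
eef_pos: [478.4, 325.6, 69.7]
tcp_rot: [0.502, 0.498, -0.499, -0.501]
wrist_force: [0.4, -0.5, 0.7]
opening: 85.4
```

```bash
python3 - <<'E'
from h import *
c=cam("wrist","w26");cv2.imwrite("pics/w26b.png",cv2.resize(c["color"],(768,576),interpolation=cv2.INTER_CUBIC));plan(479,323,0,90);print(ctrl.get_state()["opening"])
E
```

```text
from [478.6 325.4  70.5] jaw 89.7 dpos [  0.4  -2.4 -70.5] drot [-0.02 -0.35 -0.12] n 2
[[np.float64(-0.0011), np.float64(0.0353), np.float64(-0.0002)], [np.float64(-0.01), np.float64(-0.17), np.float64(-0.06)]]
[[np.float64(-0.0012), np.float64(0.0353), np.float64(-0.0002)], [np.float64(-0.01), np.float64(-0.17), np.float64(-0.06)]]
85.34994588127837
```

View pics/w26b.png

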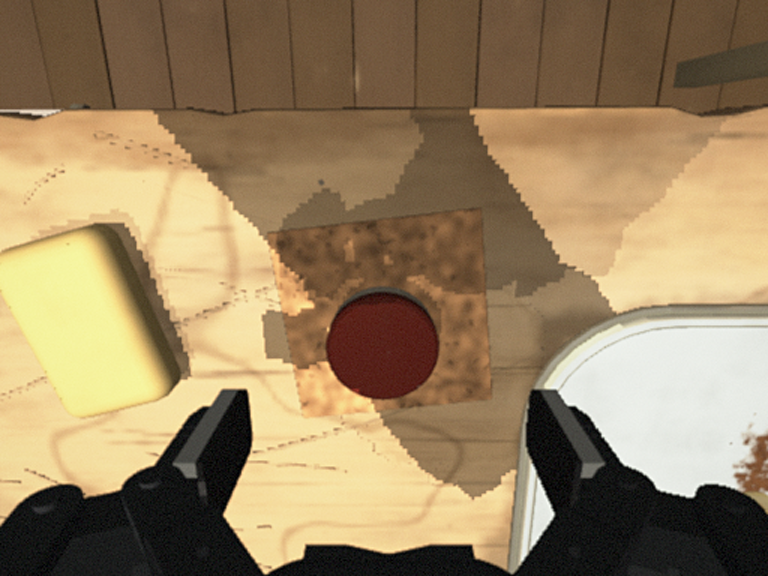

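```bash
python3 - <<'E'
from h import *
c=dict(np.load("w26.npz"));q=lambda p,z:ray(c,np.array(p)/1.5,z)
print("tin",q((383,345),21))
E
```

```text
tin [[481.86032943 323.18255709  21.        ]]
```

>>> jog_arm([
  {"xyz": [-0.002, 0.03, 0], "angular": [0, -0.3, 0]},
  {"xyz": [-0.001, 0.02, 0], "angular": [0, 0, 0]},
  {"xyz": [0, 0.01, 0], "angular": [0, 0, 0]},
  {"xyz": [0, 0, 0], "angular": [0, 0, 0]},
])

```text
t: 22.9
eef_pos: [481.5, 320.5, 13.8]
tcp_rot: [0.502, 0.5, -0.498, -0.5]
wrist_force: [-0.8, -0.0, -0.5]
opening: 85.3
```

>>> jog_arm([
  {"xyz": [0.001, 0.006, 0], "angular": [0.2, -0.2, 0]},
  {"xyz": [0.001, 0.005, 0], "angular": [0, 0, 0]},
  {"xyz": [0, 0, 0], "angular": [0, 0, 0]},
])

```text
t: 23.2
eef_pos: [483.4, 322.8, 5.5]
tcp_rot: [0.501, 0.501, -0.498, -0.5]
wrist_force: [0.2, -0.0, -0.7]
opening: 85.5
```

>>> jog_arm([
  {"xyz": [0, 0, 0], "angular": [0, 0, 0]},
  {"xyz": [0, 0, 0], "angular": [0, 0, 0]},
  {"xyz": [0, 0, 0], "angular": [0, 0, 0]},
  {"xyz": [0, 0, 0], "angular": [0, 0, 0]},
  {"xyz": [0, 0, 0], "angular": [0, 0, 0]},
], claw=0.035, force=40)

```text
t: 23.7
eef_pos: [484.1, 323.6, 7.4]
tcp_rot: [0.501, 0.502, -0.497, -0.5]
wrist_force: [0.2, 1.0, -1.4]
opening: 46.5
```

```bash
python3 - <<'E'
from h import *
c=cam("wrist","w27");cv2.imwrite("pics/w27b.png",c["color"]);plan(482,-347,130,90);print(ctrl.get_state()["opening"])
E
```

```text
from [484.  323.6   7.3] jaw 90.0 dpos [  -2.  -670.6  122.7] drot [ 0.35 -0.05  0.25] n 15
[[np.float64(-0.0447), np.float64(-0.0084), np.float64(0.0)], [np.float64(0.02), np.float64(-0.0), np.float64(0.02)]]
[[np.float64(-0.0447), np.float64(-0.0084), np.float64(0.0001)], [np.float64(0.02), np.float64(-0.0), np.float64(0.02)]]
[[np.float64(-0.0447), np.float64(-0.0083), np.float64(0.0001)], [np.float64(0.02), np.float64(-0.0), np.float64(0.02)]]
[[np.float64(-0.0447), np.float64(-0.0083), np.float64(0.0001)], [np.float64(0.02), np.float64(-0.0), np.float64(0.02)]]
[[np.float64(-0.0447), np.float64(-0.0083), np.float64(0.0001)], [np.float64(0.02), np.float64(-0.0), np.float64(0.02)]]
[[np.float64(-0.0447), np.float64(-0.0083), np.float64(0.0001)], [np.float64(0.02), np.float64(-0.0), np.float64(0.02)]]
[[np.float64(-0.0447), np.float64(-0.0083), np.float64(0.0001)], [np.float64(0.02), np.float64(-0.0), np.float64(0.02)]]
[[np.float64(-0.0447), np.float64(-0.0083), np.float64(0.0001)], [np.float64(0.02), np.float64(-0.0), np.float64(0.02)]]
[[np.float64(-0.0447), np.float64(-0.0083), np.float64(0.0001)], [np.float64(0.02), np.float64(-0.0), np.float64(0.02)]]
[[np.float64(-0.0447), np.float64(-0.0083), np.float64(0.0001)], [np.float64(0.02), np.float64(-0.0), np.float64(0.02)]]
[[np.float64(-0.0447), np.float64(-0.0082), np.float64(0.0001)], [np.float64(0.02), np.float64(-0.0), np.float64(0.02)]]
[[np.float64(-0.0447), np.float64(-0.0082), np.float64(0.0001)], [np.float64(0.02), np.float64(-0.0), np.float64(0.02)]]
[[np.float64(-0.0447), np.float64(-0.0082), np.float64(0.0001)], [np.float64(0.02), np.float64(-0.0), np.float64(0.02)]]
[[np.float64(-0.0447), np.float64(-0.0082), np.float64(0.0001)], [np.float64(0.02), np.float64(-0.0), np.float64(0.02)]]
[[np.float64(-0.0447), np.float64(-0.0082), np.float64(0.0001)], [np.float64(0.02), np.float64(-0.0), np.float64(0.02)]]
46.808848263999316
```

View pics/w27b.png

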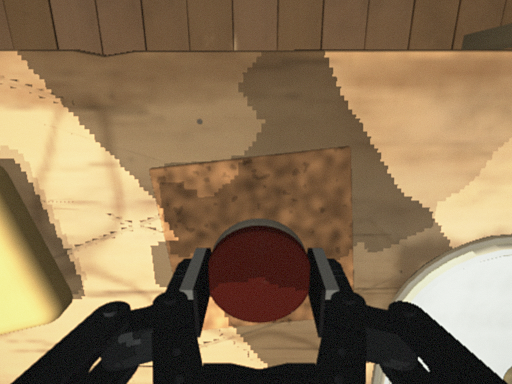

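>>> jog_arm([
  {"xyz": [0, -0.03, 0], "angular": [0, 0, 0]},
  {"xyz": [0, -0.045, 0], "angular": [0, 0, 0]},
  {"xyz": [-0.02, -0.045, 0], "angular": [0, 0, 0]},
  {"xyz": [-0.045, -0.01, 0], "angular": [0, 0, 0]},
  {"xyz": [-0.048, 0, 0], "angular": [0, 0, 0]},
])

```text
t: 24.25
eef_pos: [481.7, 210.5, 139.0]
tcp_rot: [0.499, 0.502, -0.501, -0.498]
wrist_force: [1.0, -0.5, -1.7]
opening: 46.9
```

>>> jog_arm([
  {"xyz": [-0.048, 0, 0], "angular": [0, 0, 0]},
  {"xyz": [-0.048, 0, 0], "angular": [0, 0, 0]},
  {"xyz": [-0.048, 0, 0], "angular": [0, 0, 0]},
  {"xyz": [-0.048, 0, 0], "angular": [0, 0, 0]},
  {"xyz": [-0.048, 0, 0], "angular": [0, 0, 0]},
])

```text
t: 24.75
eef_pos: [482.3, -37.6, 140.1]
tcp_rot: [0.499, 0.505, -0.5, -0.496]
wrist_force: [1.3, 0.1, -1.0]
opening: 46.9
```

>>> jog_arm([
  {"xyz": [-0.048, 0, 0], "angular": [0, 0, 0]},
  {"xyz": [-0.048, 0, 0], "angular": [0, 0, 0]},
  {"xyz": [-0.048, 0, 0], "angular": [0, 0, 0]},
  {"xyz": [-0.048, 0, 0], "angular": [0, 0, 0]},
  {"xyz": [-0.048, 0, 0], "angular": [0, 0, 0]},
])

```text
t: 25.25
eef_pos: [482.3, -287.6, 140.0]
tcp_rot: [0.499, 0.505, -0.5, -0.496]
wrist_force: [1.3, 0.8, -1.1]
opening: 46.6
```

>>> jog_arm([
  {"xyz": [-0.03, 0, 0], "angular": [0, 0, 0]},
  {"xyz": [0, 0, 0], "angular": [0, 0, 0]},
])

```text
t: 25.45
eef_pos: [481.2, -324.2, 138.7]
tcp_rot: [0.501, 0.503, -0.499, -0.497]
wrist_force: [-0.6, 0.9, -2.2]
opening: 46.6
```

```bash
python3 - <<'E'
from h import *
c=cam("wrist","w28");cv2.imwrite("pics/w28b.png",cv2.resize(c["color"],(768,576),interpolation=cv2.INTER_CUBIC));plan(485,-347,30,90);print(ctrl.get_state()["opening"])
E
```

```text
from [ 481.2 -322.8  138.7] jaw 90.3 dpos [   3.8  -24.2 -108.7] drot [0.42 0.25 0.1 ] n 3
[[np.float64(-0.0081), np.float64(0.0362), np.float64(-0.001)], [np.float64(0.14), np.float64(0.08), np.float64(0.03)]]
[[np.float64(-0.0081), np.float64(0.0362), np.float64(-0.0011)], [np.float64(0.14), np.float64(0.08), np.float64(0.03)]]
[[np.float64(-0.0081), np.float64(0.0362), np.float64(-0.0012)], [np.float64(0.14), np.float64(0.08), np.float64(0.03)]]
46.505304208310484
```

View pics/w28b.png

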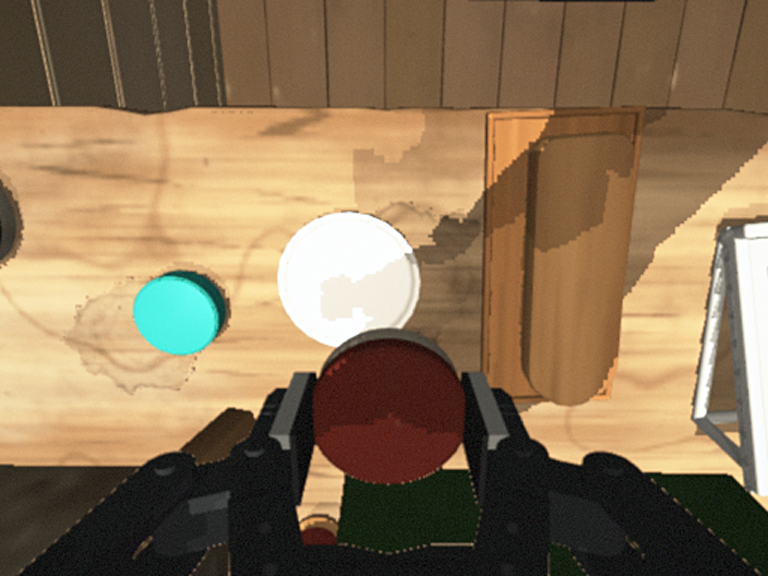

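```bash
python3 - <<'E'
from h import *
c=dict(np.load("w28.npz"));q=lambda p,z:ray(c,np.array(p)/1.5,z)
print("dish",q((349,281),7),np.diff(q([(278,281),(420,281)],7),axis=0),"tin",q((389,408),138.7+13.6+.0),np.diff(q([(313,408),(465,408)],152),axis=0))
E
```

```text
dish [[ 482.23426518 -347.327023      7.        ]] [[-0.38821323 83.97427508  0.        ]] tin [[ 476.89314546 -324.09052004  152.3       ]] [[-0.19498459 46.13305504  0.        ]]
```

>>> jog_arm([
  {"xyz": [-0.012, 0.035, -0.001], "angular": [0.2, 0.1, 0]},
  {"xyz": [-0.012, 0.035, -0.001], "angular": [0.2, 0.1, 0]},
  {"xyz": [0, 0.02, 0], "angular": [0, 0, 0]},
  {"xyz": [0, 0, 0], "angular": [0, 0, 0]},
])

```text
t: 25.9
eef_pos: [484.6, -344.6, 47.0]
tcp_rot: [0.499, 0.502, -0.5, -0.499]
wrist_force: [0.3, 1.2, -0.6]
opening: 46.8
```

```bash
python3 - <<'E'
from h import *
c=cam("wrist","w29");cv2.imwrite("pics/w29b.png",cv2.resize(c["color"],(768,576),interpolation=cv2.INTER_CUBIC));plan(485,-347,9,90);print(ctrl.get_state()["opening"])
E
```

```text
from [ 485.1 -345.    48.6] jaw 90.2 dpos [ -0.1  -2.  -39.6] drot [0.18 0.16 0.04] n 1
[[np.float64(-0.0021), np.float64(0.0396), np.float64(0.0003)], [np.float64(0.18), np.float64(0.16), np.float64(0.04)]]
46.73613734530783
```

View pics/w29b.png

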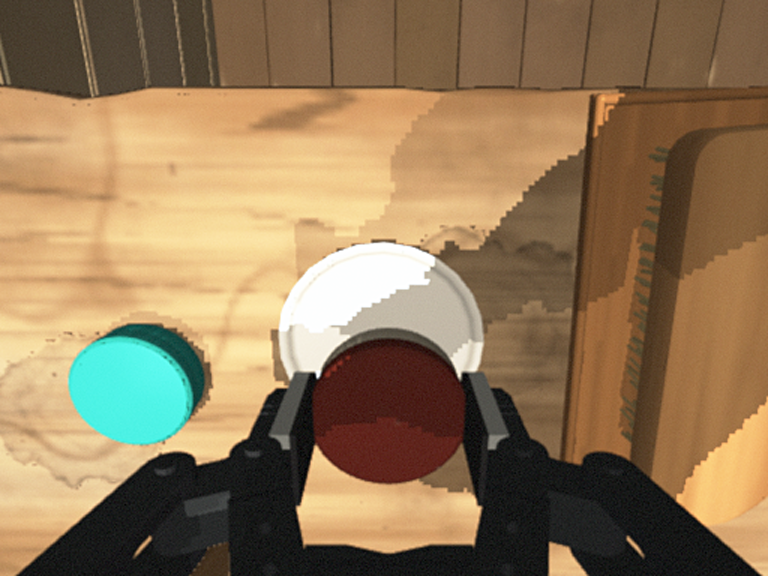

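>>> jog_arm([
  {"xyz": [-0.003, 0.018, 0], "angular": [0.2, 0.2, 0]},
  {"xyz": [0, 0.014, 0], "angular": [0, 0, 0]},
  {"xyz": [0, 0, 0], "angular": [0, 0, 0]},
])

```text
t: 26.25
eef_pos: [487.1, -347.5, 17.7]
tcp_rot: [0.501, 0.501, -0.5, -0.498]
wrist_force: [0.2, 0.5, -0.2]
opening: 46.7
```

```bash
python3 - <<'E'
from h import *
c=cam("wrist","w30");cv2.imwrite("pics/w30b.png",cv2.resize(c["color"],(768,576),interpolation=cv2.INTER_CUBIC));plan(485,-347,9,90);print(ctrl.get_state()["opening"])
E
```

```text
from [ 487.3 -347.7   18.6] jaw 90.1 dpos [-2.3  0.7 -9.6] drot [ 0.22  0.06 -0.13] n 1
[[np.float64(0.0008), np.float64(0.0096), np.float64(0.0024)], [np.float64(0.22), np.float64(0.06), np.float64(-0.13)]]
46.32981688365047
```

View pics/w30b.png

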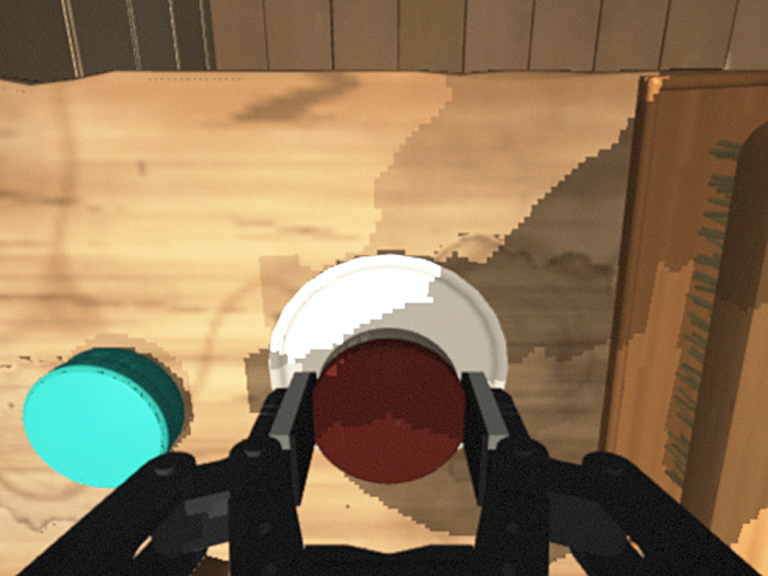

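>>> jog_arm([
  {"xyz": [0, 0.003, 0.004], "angular": [0.2, 0, -0.1]},
  {"xyz": [0, 0.004, 0], "angular": [0, 0, 0]},
  {"xyz": [0, 0, 0], "angular": [0, 0, 0]},
])

```text
t: 26.6
eef_pos: [483.7, -348.1, 12.7]
tcp_rot: [0.501, 0.5, -0.5, -0.499]
wrist_force: [0.3, 0.2, -1.9]
opening: 46.8
```

```bash
python3 - <<'E'
from h import *
c=cam("wrist","w31");cv2.imwrite("pics/w31b.png",cv2.resize(c["color"],(768,576),interpolation=cv2.INTER_CUBIC));plan(484,-347,9,90);print(ctrl.get_state()["opening"])
E
```

```text
from [ 483.8 -348.2   12.9] jaw 90.1 dpos [ 0.2  1.2 -3.9] drot [ 0.12  0.07 -0.11] n 1
[[np.float64(0.0012), np.float64(0.0039), np.float64(-0.0002)], [np.float64(0.12), np.float64(0.07), np.float64(-0.11)]]
46.30320459537927
```

View pics/w31b.png

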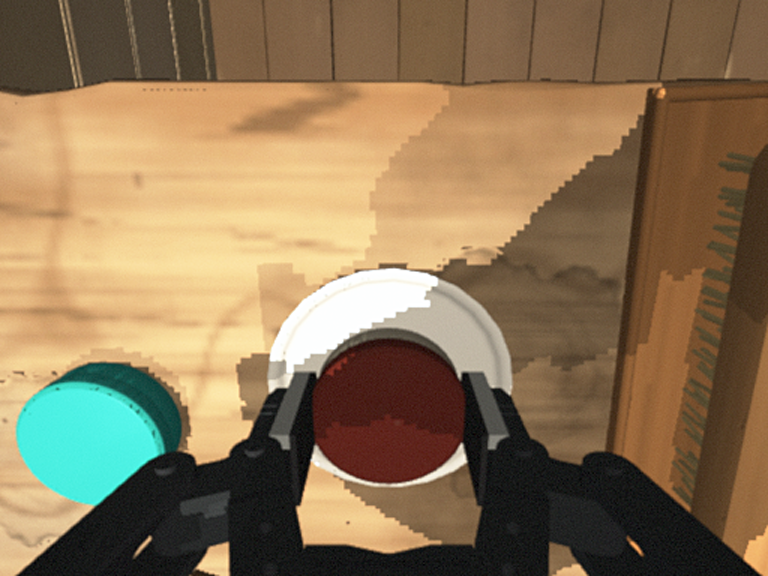

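>>> jog_arm([
  {"xyz": [0.001, 0.003, 0.002], "angular": [0.1, 0, -0.1]},
  {"xyz": [0, 0.002, 0], "angular": [0, 0, 0]},
  {"xyz": [0, 0.001, 0], "angular": [0, 0, 0]},
  {"xyz": [0, 0, 0], "angular": [0, 0, 0]},
])

```text
t: 27.05
eef_pos: [482.1, -347.6, 8.3]
tcp_rot: [0.501, 0.5, -0.5, -0.499]
wrist_force: [0.4, 0.1, -0.9]
opening: 46.8
```

>>> jog_arm([
  {"xyz": [0, 0, 0], "angular": [0, 0, 0]},
  {"xyz": [0, 0, 0], "angular": [0, 0, 0]},
  {"xyz": [0, 0, 0], "angular": [0, 0, 0]},
  {"xyz": [0, 0, 0], "angular": [0, 0, 0]},
  {"xyz": [0, -0.02, 0], "angular": [0, 0, 0]},
], claw=0.07)

```text
t: 27.55
eef_pos: [480.9, -346.8, 25.9]
tcp_rot: [-0.499, -0.5, 0.5, 0.5]
wrist_force: [-0.4, -0.7, 0.4]
opening: 70.1
```

>>> jog_arm([
  {"xyz": [0, -0.04, 0], "angular": [0, 0, 0]},
  {"xyz": [0, -0.045, 0], "angular": [0, 0, 0]},
  {"xyz": [0.02, -0.045, 0], "angular": [0, 0, 0]},
  {"xyz": [0.02, 0, 0], "angular": [0, 0, 0]},
  {"xyz": [0, 0, 0], "angular": [0, 0, 0]},
])

```text
t: 28.05
eef_pos: [481.0, -305.9, 162.0]
tcp_rot: [-0.5, -0.5, 0.5, 0.5]
wrist_force: [0.3, -0.2, -0.7]
opening: 69.8
```

```bash
python3 - <<'E'
from h import *
c=cam("wrist","w32");cv2.imwrite("pics/w32b.png",cv2.resize(c["color"],(768,576),interpolation=cv2.INTER_CUBIC));plan(473,192,120,105)
E
```

```text
from [ 481.2 -306.9  162.4] jaw 90.0 dpos [ -8.2 498.9 -42.4] drot [ 5.000e-02 -1.501e+01 -1.000e-02] n 11
[[np.float64(0.0454), np.float64(0.0039), np.float64(0.0008)], [np.float64(0.0), np.float64(-1.36), np.float64(-0.0)]]
[[np.float64(0.0454), np.float64(0.0039), np.float64(-0.0003)], [np.float64(0.0), np.float64(-1.36), np.float64(-0.0)]]
[[np.float64(0.0453), np.float64(0.0039), np.float64(-0.0014)], [np.float64(0.0), np.float64(-1.36), np.float64(-0.0)]]
[[np.float64(0.0453), np.float64(0.0039), np.float64(-0.0025)], [np.float64(0.0), np.float64(-1.36), np.float64(-0.0)]]
[[np.float64(0.0452), np.float64(0.0039), np.float64(-0.0036)], [np.float64(0.0), np.float64(-1.36), np.float64(-0.0)]]
[[np.float64(0.0451), np.float64(0.0039), np.float64(-0.0046)], [np.float64(0.0), np.float64(-1.36), np.float64(-0.0)]]
[[np.float64(0.045), np.float64(0.0039), np.float64(-0.0057)], [np.float64(0.0), np.float64(-1.36), np.float64(-0.0)]]
[[np.float64(0.0449), np.float64(0.0039), np.float64(-0.0068)], [np.float64(0.0), np.float64(-1.36), np.float64(-0.0)]]
[[np.float64(0.0447), np.float64(0.0039), np.float64(-0.0078)], [np.float64(0.0), np.float64(-1.36), np.float64(-0.0)]]
[[np.float64(0.0445), np.float64(0.0039), np.float64(-0.0089)], [np.float64(0.0), np.float64(-1.36), np.float64(-0.0)]]
[[np.float64(0.0443), np.float64(0.0039), np.float64(-0.01)], [np.float64(0.0), np.float64(-1.36), np.float64(-0.0)]]
```

View pics/w32b.png

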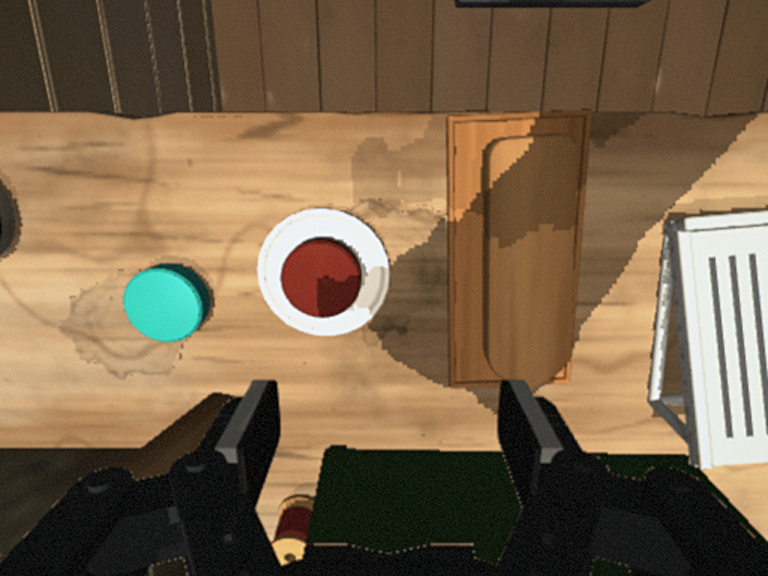

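>>> jog_arm([
  {"xyz": [0.045, 0, 0], "angular": [0, 0, 0]},
  {"xyz": [0.048, 0, 0], "angular": [0, 0, 0]},
  {"xyz": [0.048, 0, 0], "angular": [0, 0, 0]},
  {"xyz": [0.048, 0, 0], "angular": [0, 0, 0]},
  {"xyz": [0.048, 0, 0], "angular": [0, 0, 0]},
], claw=0.0854)

```text
t: 28.6
eef_pos: [480.6, -69.4, 156.0]
tcp_rot: [-0.502, -0.496, 0.499, 0.504]
wrist_force: [2.1, -0.2, -0.1]
opening: 85.3
```

>>> jog_arm([
  {"xyz": [0.048, 0, 0], "angular": [0, 0, 0]},
  {"xyz": [0.048, 0, 0], "angular": [0, 0, 0]},
  {"xyz": [0.048, 0, 0], "angular": [0, -5, 0]},
  {"xyz": [0.045, 0, -0.005], "angular": [0, -5, 0]},
  {"xyz": [0.03, 0.01, -0.005], "angular": [0, -5, 0]},
])

```text
t: 29.1
eef_pos: [482.2, 158.6, 141.5]
tcp_rot: [-0.43, -0.559, 0.562, 0.433]
wrist_force: [0.9, -0.9, 0.5]
opening: 85.4
```

>>> jog_arm([
  {"xyz": [0.02, 0.03, -0.002], "angular": [0, 0, 0]},
  {"xyz": [0, 0, 0], "angular": [0, 0, 0]},
])

```text
t: 29.3
eef_pos: [477.8, 181.9, 107.2]
tcp_rot: [-0.427, -0.559, 0.565, 0.431]
wrist_force: [0.2, -1.4, -0.4]
opening: 85.1
```

```bash
python3 - <<'E'
from h import *
c=cam("wrist","w33");cv2.imwrite("pics/w33b.png",cv2.resize(c["color"],(768,576),interpolation=cv2.INTER_CUBIC));plan(473,192,60,105,n=2)
E
```

```text
from [478.8 181.2 109.4] jaw 105.2 dpos [ -5.8  10.8 -49.4] drot [-0.44  0.24  0.03] n 2
[[np.float64(0.006), np.float64(0.0247), np.float64(0.0012)], [np.float64(-0.22), np.float64(0.12), np.float64(0.01)]]
[[np.float64(0.006), np.float64(0.0247), np.float64(0.0013)], [np.float64(-0.22), np.float64(0.12), np.float64(0.01)]]
```

View pics/w33b.png

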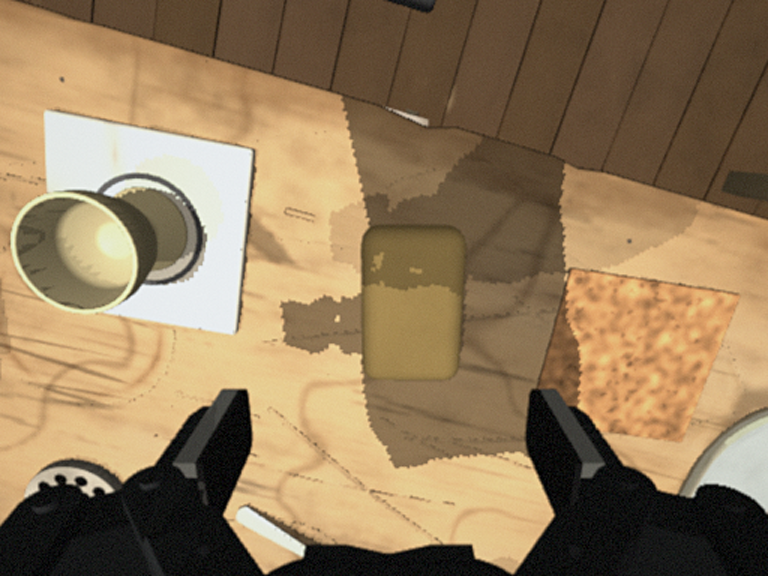

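```bash
python3 - <<'E'
from h import *
c=dict(np.load("w33.npz"));q=lambda p,z:ray(c,np.array(p)/1.5,z)
k=q([(362,300),(465,300),(413,226),(413,382)],18);print(np.round(k,1),k[:2].mean(0),k[2:].mean(0),np.linalg.norm(k[0]-k[1]),np.linalg.norm(k[2]-k[3]))
E
python3 - <<'E'
import sys;sys.path.insert(0,'.')
from h import *
plan(475,191,40,105,n=2)
E
```

```text
[[477.6 168.3  18. ]
 [463.8 218.6  18. ]
 [434.7 182.6  18. ]
 [515.3 206.2  18. ]] [470.71023511 193.42544897  18.        ] [474.97932329 194.40465481  18.        ] 52.12603673058922 84.01022829211388
from [478.8 181.2 109.4] jaw 105.2 dpos [ -3.8   9.8 -69.4] drot [-0.44  0.24  0.03] n 2
[[np.float64(0.0052), np.float64(0.0347), np.float64(0.0003)], [np.float64(-0.22), np.float64(0.12), np.float64(0.01)]]
[[np.float64(0.0052), np.float64(0.0347), np.float64(0.0004)], [np.float64(-0.22), np.float64(0.12), np.float64(0.01)]]
```

>>> jog_arm([
  {"xyz": [0.007, 0.035, 0], "angular": [-0.4, -0.5, 0]},
  {"xyz": [0.006, 0.03, 0], "angular": [0, 0, 0]},
  {"xyz": [0, 0.02, 0], "angular": [0, 0, 0]},
  {"xyz": [0, 0, 0], "angular": [0, 0, 0]},
])

```text
t: 29.75
eef_pos: [478.2, 190.3, 25.1]
tcp_rot: [0.429, 0.564, -0.562, -0.427]
wrist_force: [-0.4, -0.2, 0.7]
opening: 85.3
```

```bash
python3 - <<'E'
from h import *
c=cam("wrist","w34");cv2.imwrite("pics/w34b.png",c["color"]);plan(475,194,4,106,n=1)
E
```

```text
from [479.1 190.6  26.8] jaw 105.5 dpos [ -4.1   3.4 -22.8] drot [ 0.32 -0.51 -0.02] n 1
[[np.float64(0.0044), np.float64(0.0227), np.float64(0.0031)], [np.float64(0.32), np.float64(-0.51), np.float64(-0.02)]]
```

View pics/w34b.png

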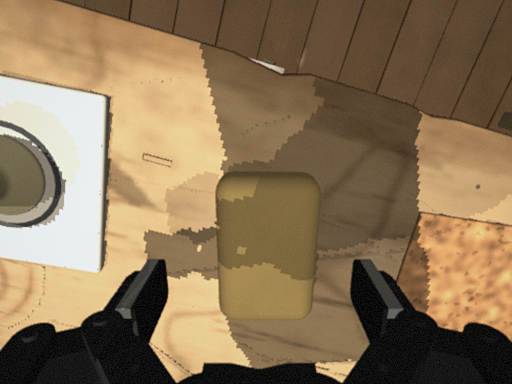

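>>> jog_arm([
  {"xyz": [0.005, 0.012, 0.004], "angular": [0.3, -0.3, 0]},
  {"xyz": [0, 0.01, 0.001], "angular": [0, 0, 0]},
  {"xyz": [0, 0.001, 0], "angular": [0, 0, 0]},
  {"xyz": [0, 0, 0], "angular": [0, 0, 0]},
])

```text
t: 30.2
eef_pos: [475.4, 193.6, 6.3]
tcp_rot: [0.428, 0.565, -0.562, -0.426]
wrist_force: [1.2, -0.1, 0.1]
opening: 85.8
```

>>> jog_arm([
  {"xyz": [0, 0, 0], "angular": [0, 0, 0]},
  {"xyz": [0, 0, 0], "angular": [0, 0, 0]},
  {"xyz": [0, 0, 0], "angular": [0, 0, 0]},
  {"xyz": [0, 0, 0], "angular": [0, 0, 0]},
  {"xyz": [0, 0, 0], "angular": [0, 0, 0]},
], claw=0.035, force=50)

```text
t: 30.7
eef_pos: [476.3, 194.0, 8.2]
tcp_rot: [0.429, 0.566, -0.561, -0.425]
wrist_force: [-0.2, -0.3, -1.5]
opening: 49.9
```

```bash
python3 - <<'E'
from h import *
c=cam("wrist","w35");cv2.imwrite("pics/w35b.png",c["color"]);plan(475,194,4,106,n=1);print(ctrl.get_state()["opening"])
E
```

```text
from [476.3 193.9   8.2] jaw 105.7 dpos [-1.3  0.1 -4.2] drot [ 0.45 -0.31  0.  ] n 1
[[np.float64(0.0004), np.float64(0.0041), np.float64(0.0012)], [np.float64(0.45), np.float64(-0.31), np.float64(0.0)]]
49.529728418208
```

View pics/w35b.png

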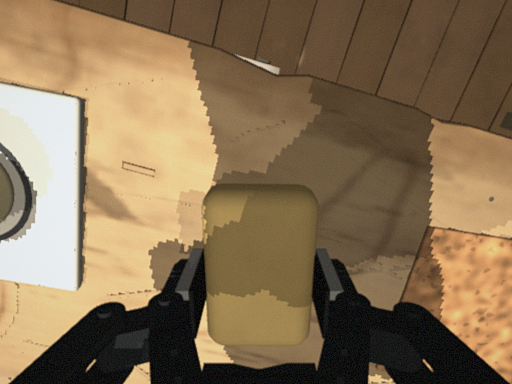

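>>> jog_arm([
  {"xyz": [0, -0.02, 0], "angular": [0, 0, 0]},
  {"xyz": [0, -0.04, 0], "angular": [0, 0, 0]},
  {"xyz": [0, -0.045, 0], "angular": [0, 2, 0]},
  {"xyz": [-0.02, -0.04, 0.004], "angular": [0, 3, 0]},
  {"xyz": [-0.04, 0, 0.006], "angular": [0, 3, 0]},
])

```text
t: 31.25
eef_pos: [475.6, 133.7, 155.4]
tcp_rot: [0.466, 0.533, -0.532, -0.464]
wrist_force: [1.4, 0.2, -1.2]
opening: 49.8
```

>>> jog_arm([
  {"xyz": [-0.045, 0, 0.005], "angular": [0, 3, 0]},
  {"xyz": [-0.045, 0, 0.003], "angular": [0, 0.5, 0]},
  {"xyz": [-0.045, 0, 0.003], "angular": [0, 0, 0]},
  {"xyz": [-0.03, 0, 0.003], "angular": [0, 0, 0]},
  {"xyz": [0, 0, 0], "angular": [0, 0, 0]},
])

```text
t: 31.75
eef_pos: [476.7, -40.3, 157.0]
tcp_rot: [0.484, 0.518, -0.516, -0.481]
wrist_force: [0.7, -0.0, -1.3]
opening: 50.1
```

```bash
python3 - <<'E'
from h import *
c=cam("wrist","w36");cv2.imwrite("pics/w36b.png",cv2.resize(c["color"],(768,576),interpolation=cv2.INTER_CUBIC));plan(500,-82,150,94,n=1);print(ctrl.get_state()["opening"])
E
```

```text
from [476.7 -39.  157. ] jaw 94.0 dpos [ 23.3 -43.   -7. ] drot [ 0.32  0.   -0.02] n 1
[[np.float64(-0.0445), np.float64(0.0071), np.float64(-0.0202)], [np.float64(0.32), np.float64(0.0), np.float64(-0.02)]]
50.060918293331206
```

View pics/w36b.png

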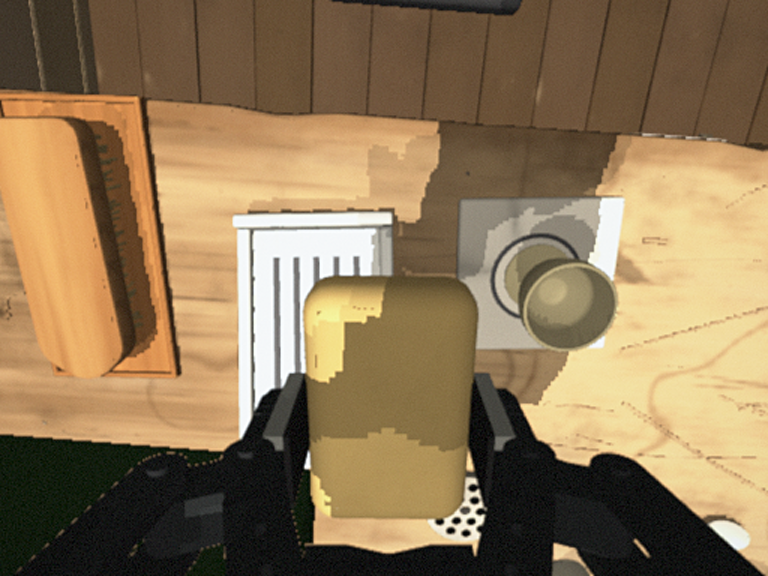

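```bash
python3 - <<'E'
from h import *
c=dict(np.load("w36.npz"));q=lambda p,z:ray(c,np.array(p)/1.5,z)
c0=dict(np.load("w25.npz"));q0=lambda p,z:ray(c0,np.array(p)/1.5,z)
for z in(15,20,25):
    k=q([(234,221),(392,215)],z);k0=q0([(12,245),(173,232)],z)
    print(z,np.round(k,1).tolist(),k.mean(0),np.linalg.norm(k[1]-k[0]),np.round(k0,1).tolist(),k0.mean(0),np.linalg.norm(k0[1]-k0[0]))
c7=dict(np.load("w7.npz"))
cs=[dict(np.load(n+".npz")) for n in("w36","w25","w2","w1","w7")]
L=[(234,221),(12,246),(505,243),(197,283),(45,254)];Rr=[(392,215),(173,233),(616,237),(298,276),(200,241)]
print(tri(cs,[np.array(p)/1.5 for p in L]),tri(cs,[np.array(p)/1.5 for p in Rr]))
E
```

```text
15 [[450.1, -133.4, 15.0], [440.0, -40.8, 15.0]] [445.05677339 -87.11511142  15.        ] 93.13599238123325 [[450.0, -136.9, 15.0], [442.4, -42.0, 15.0]] [446.21027387 -89.47270778  15.        ] 95.14822566190125
20 [[449.1, -131.9, 20.0], [439.2, -40.9, 20.0]] [444.1346605  -86.38936965  20.        ] 91.48701490497317 [[448.9, -132.9, 20.0], [441.5, -39.8, 20.0]] [445.16526048 -86.36371911  20.        ] 93.42267723934008
25 [[448.1, -130.3, 25.0], [438.3, -41.0, 25.0]] [443.21254762 -85.66362787  25.        ] 89.83803742871306 [[447.7, -129.0, 25.0], [440.5, -37.5, 25.0]] [444.12024709 -83.25473044  25.        ] 91.69712881677884
[ 448.91787201 -132.80555037   19.13466837] [441.03673241 -39.31244702  17.71748883]
```

```bash
cat >> h.py <<'E'
def plan2(x,y,z,jaw,tilt,n):
    s=ctrl.get_state();p=s["eef_pos"];M=R.from_quat(s["tcp_rot"])
    j=np.radians(jaw);t=np.radians(tilt);xv=np.array([np.cos(j),np.sin(j),0]);f=np.array([np.sin(j),-np.cos(j),0])
    yv=np.sin(t)*f+np.array([0,0,-np.cos(t)]);Mt=R.from_matrix(np.c_[xv,yv,np.cross(xv,yv)])
    rv=(M.inv()*Mt).as_rotvec();d=np.array([x,y,z])-p
    print("from",np.round(p,1),"d",np.round(d,1),"rot",np.round(np.degrees(rv),2), "tilt now",np.round(np.degrees(np.arcsin(M.as_matrix()[:,1]@f)),1),"opening",s["opening"])
    for i in range(n):
        Mi=M*R.from_rotvec(rv*i/n);print((np.round(Mi.inv().apply(d/n)/1000,4)).tolist(),np.round(np.degrees(rv)/n,2).tolist())
E
python3 - <<'E'
from h import *
plan2(516,-80.6,130,94.5,20,3)
E
```

```text
from [476.7 -39.  157. ] d [ 39.3 -41.6 -27. ] rot [-19.68  -0.49  -0.11] tilt now 0.3 opening 50.060918293331206
[-0.0147, 0.0091, -0.012] [-6.56, -0.16, -0.04]
[-0.0148, 0.0104, -0.0109] [-6.56, -0.16, -0.04]
[-0.0148, 0.0115, -0.0096] [-6.56, -0.16, -0.04]
```

>>> jog_arm([
  {"xyz": [-0.015, 0.006, -0.012], "angular": [-6.5, 0, 0]},
  {"xyz": [-0.015, 0.008, -0.011], "angular": [-6.5, 0, 0]},
  {"xyz": [-0.015, 0.01, -0.01], "angular": [-6.6, 0, 0]},
  {"xyz": [0, 0, 0], "angular": [0, 0, 0]},
])

```text
t: 32.2
eef_pos: [517.0, -78.9, 133.7]
tcp_rot: [0.558, 0.602, -0.418, -0.389]
wrist_force: [-0.8, 0.9, -2.5]
opening: 49.4
```

```bash
python3 - <<'E'
from h import *
c=cam("wrist","w37");cv2.imwrite("pics/w37b.png",cv2.resize(c["color"],(768,576),interpolation=cv2.INTER_CUBIC));plan2(516,-80.6,70,94.5,20,2)
E
```

```text
from [517.5 -78.5 135.4] d [ -1.5  -2.1 -65.4] rot [ 0.25 -0.29  0.01] tilt now 20.2 opening 49.71529706992624
[-0.001, 0.0304, 0.0121] [0.12, -0.15, 0.0]
[-0.001, 0.0304, 0.012] [0.12, -0.15, 0.0]
```

View pics/w37b.png

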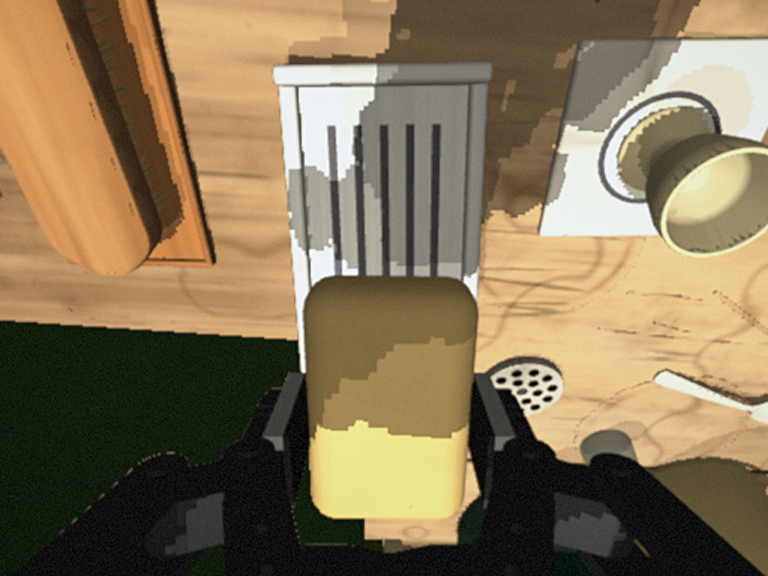

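>>> jog_arm([
  {"xyz": [-0.001, 0.03, 0.012], "angular": [0.1, -0.2, 0]},
  {"xyz": [-0.001, 0.025, 0.01], "angular": [0, 0, 0]},
  {"xyz": [0, 0.01, 0.003], "angular": [0, 0, 0]},
  {"xyz": [0, 0, 0], "angular": [0, 0, 0]},
])

```text
t: 32.65
eef_pos: [519.0, -76.6, 68.6]
tcp_rot: [0.555, 0.603, -0.421, -0.389]
wrist_force: [1.2, 0.2, -1.2]
opening: 50.2
```

```bash
python3 - <<'E'
from h import *
c=cam("wrist","w38");cv2.imwrite("pics/w38b.png",cv2.resize(c["color"],(768,576),interpolation=cv2.INTER_CUBIC));plan2(516,-80.6,49,94.5,20,2)
E
```

```text
from [519.4 -76.8  69.6] d [ -3.4  -3.8 -20.6] rot [0.09 0.13 0.1 ] tilt now 20.1 opening 50.13608747160195
[-0.0018, 0.009, 0.0053] [0.05, 0.07, 0.05]
[-0.0018, 0.009, 0.0053] [0.05, 0.07, 0.05]
```

View pics/w38b.png

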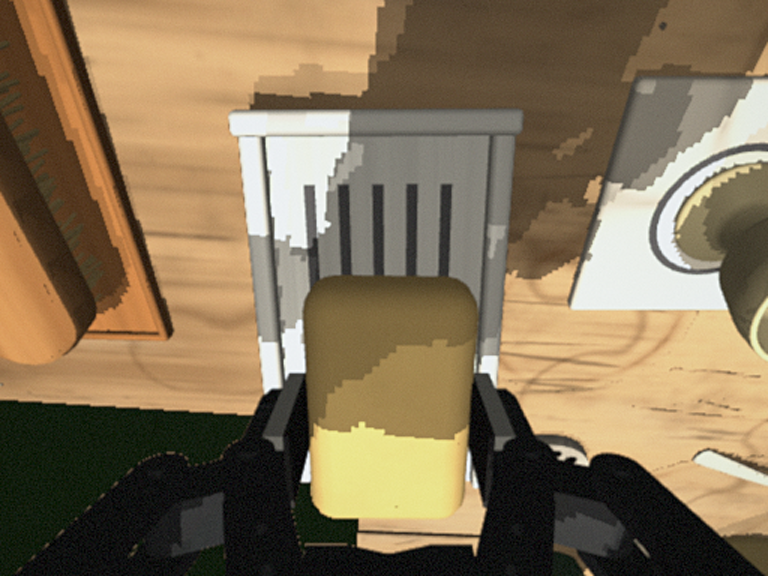

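>>> jog_arm([
  {"xyz": [-0.004, 0.007, 0.005], "angular": [0, 0, 0]},
  {"xyz": [0, 0.007, 0.004], "angular": [0, 0, 0]},
  {"xyz": [0, 0, 0], "angular": [0, 0, 0]},
])

```text
t: 33.0
eef_pos: [518.0, -81.0, 55.8]
tcp_rot: [0.556, 0.604, -0.421, -0.387]
wrist_force: [-0.4, -0.2, -1.7]
opening: 49.9
```

```bash
python3 - <<'E'
from h import *
c=cam("wrist","w39");cv2.imwrite("pics/w39b.png",cv2.resize(c["color"],(768,576),interpolation=cv2.INTER_CUBIC));plan2(516,-80.6,48,94.5,20,2)
c=cam("side","s3")["color"][140:240,200:300]
cv2.imwrite("pics/s3z.png",cv2.resize(c,None,fx=6,fy=6,interpolation=cv2.INTER_CUBIC))
E
```

```text
from [518.3 -81.   56.3] d [-2.3  0.4 -8.3] rot [0.3  0.22 0.06] tilt now 20.3 opening 49.625476608374655
[0.0003, 0.0035, 0.0025] [0.15, 0.11, 0.03]
[0.0003, 0.0035, 0.0025] [0.15, 0.11, 0.03]
```

View pics/w39b.png

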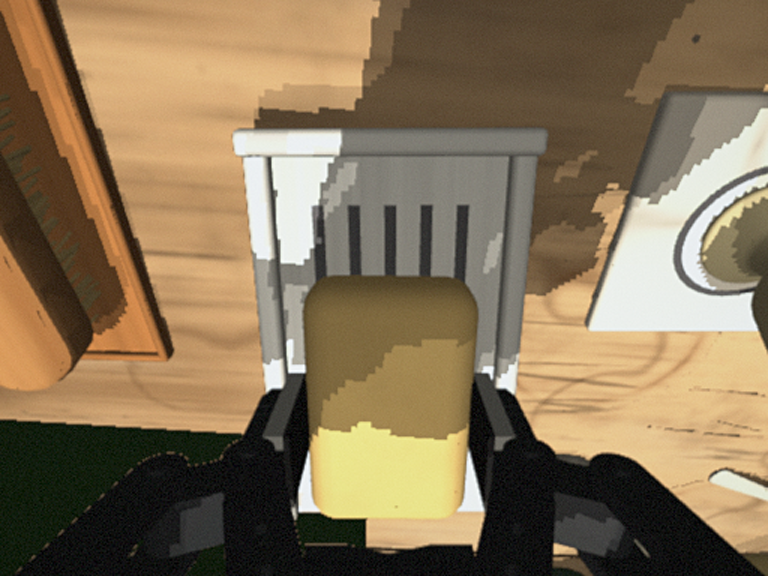

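View pics/s3z.png

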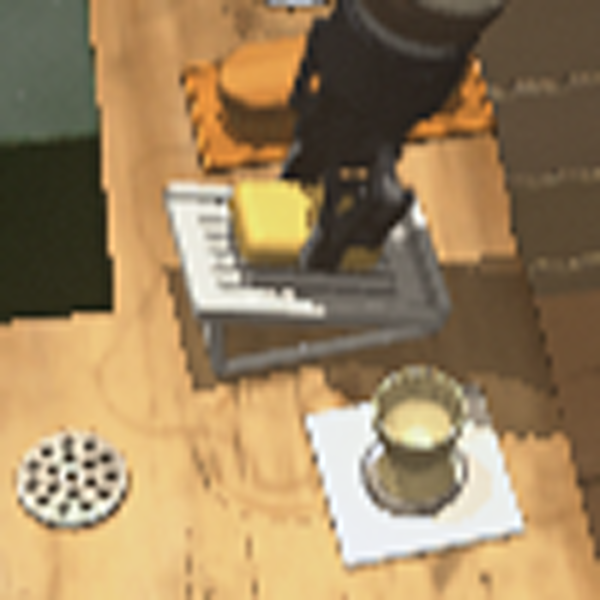

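>>> jog_arm([
  {"xyz": [0, 0.003, 0.002], "angular": [0.2, 0, 0]},
  {"xyz": [0, 0.002, 0.001], "angular": [0, 0, 0]},
  {"xyz": [0, 0, 0], "angular": [0, 0, 0]},
])

```text
t: 33.4
eef_pos: [517.7, -81.4, 51.5]
tcp_rot: [0.556, 0.603, -0.421, -0.387]
wrist_force: [-0.5, 0.4, -1.0]
opening: 49.6
```

>>> jog_arm([
  {"xyz": [0, 0.002, 0.001], "angular": [0, 0, 0]},
  {"xyz": [0, 0.001, 0], "angular": [0, 0, 0]},
  {"xyz": [0, 0, 0], "angular": [0, 0, 0]},
])

```text
t: 33.7
eef_pos: [517.9, -81.4, 48.2]
tcp_rot: [0.556, 0.603, -0.421, -0.387]
wrist_force: [0.1, -0.2, -2.3]
opening: 49.4
```

>>> jog_arm([
  {"xyz": [0, 0, 0], "angular": [0, 0, 0]},
  {"xyz": [0, 0, 0], "angular": [0, 0, 0]},
  {"xyz": [0, 0, 0], "angular": [0, 0, 0]},
  {"xyz": [0, 0, 0], "angular": [0, 0, 0]},
  {"xyz": [0, 0, 0], "angular": [0, 0, 0]},
], claw=0.075)

```text
t: 34.2
eef_pos: [518.7, -81.5, 49.3]
tcp_rot: [0.556, 0.603, -0.421, -0.387]
wrist_force: [0.2, 0.7, 0.6]
opening: 75.2
```

```bash
python3 - <<'E'
from h import *
c=cam("wrist","w40");cv2.imwrite("pics/w40b.png",cv2.resize(c["color"],(768,576),interpolation=cv2.INTER_CUBIC));plan2(516,-80.6,48,94.5,20,1)
E
```

```text
from [518.7 -81.5  49.3] d [-2.7  0.9 -1.3] rot [ 0.31  0.21 -0.  ] tilt now 20.3 opening 74.93861046459358
[0.0011, 0.0003, 0.0029] [0.31, 0.21, -0.0]
```

View pics/w40b.png

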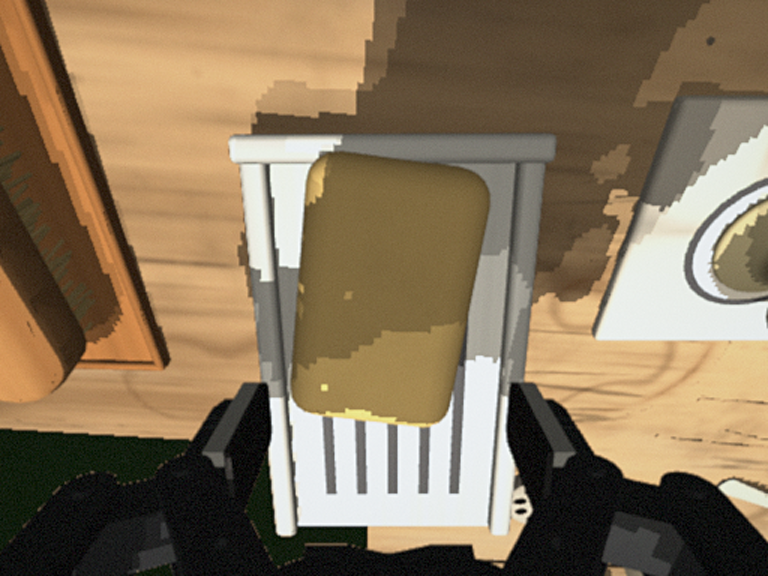

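>>> jog_arm([
  {"xyz": [0, -0.03, 0], "angular": [0, 0, 0]},
  {"xyz": [0, -0.03, 0], "angular": [0, 0, 0]},
  {"xyz": [0, 0, 0], "angular": [0, 0, 0]},
])

```text
t: 34.55
eef_pos: [496.7, -83.0, 106.3]
tcp_rot: [0.556, 0.603, -0.421, -0.387]
wrist_force: [0.7, -0.4, -0.6]
opening: 75.1
```

```bash
python3 - <<'E'
from h import *
c=cam("wrist","w41");cv2.imwrite("pics/w41b.png",cv2.resize(c["color"],(768,576),interpolation=cv2.INTER_CUBIC));plan2(495,-82.3,41,94.5,20,1)
E
```

```text
from [496.4 -82.8 104.4] d [ -1.4   0.5 -63.4] rot [0.09 0.21 0.06] tilt now 20.1 opening 75.33281097751487
[0.0007, 0.0591, 0.023] [0.09, 0.21, 0.06]
```

View pics/w41b.png

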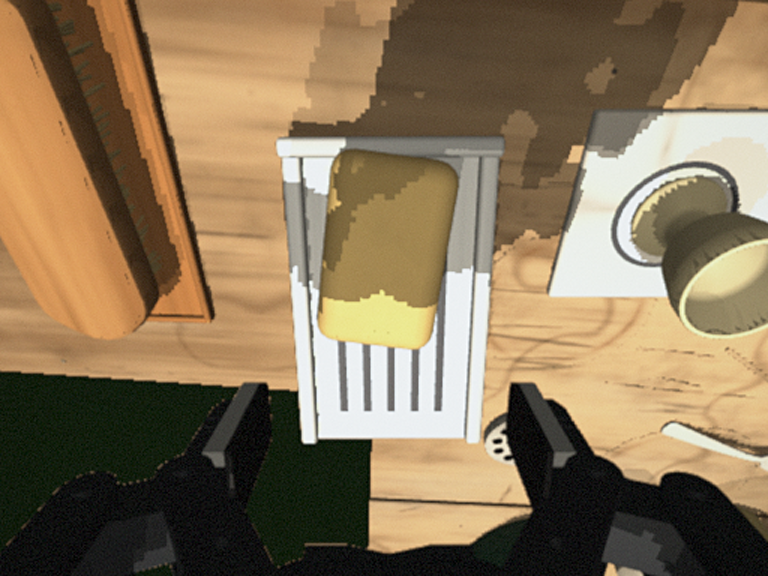

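```bash
python3 - <<'E'
from h import *
plan2(488.2,-82.8,38,94.5,20,2)
E
```

```text
from [496.4 -82.8 104.4] d [ -8.2   0.  -66.4] rot [0.09 0.21 0.06] tilt now 20.1 opening 75.33281097751487
[0.0004, 0.0298, 0.0152] [0.04, 0.1, 0.03]
[0.0004, 0.0298, 0.0152] [0.04, 0.1, 0.03]
```

>>> jog_arm([
  {"xyz": [0, 0.025, 0.015], "angular": [0, 0.1, 0]},
  {"xyz": [0, 0.02, 0.011], "angular": [0, 0.1, 0]},
  {"xyz": [0, 0.007, 0.003], "angular": [0, 0, 0]},
  {"xyz": [0, 0, 0], "angular": [0, 0, 0]},
], claw=0.08)

```text
t: 35.0
eef_pos: [487.0, -83.5, 42.1]
tcp_rot: [0.556, 0.602, -0.421, -0.389]
wrist_force: [0.8, 0.6, -0.1]
opening: 80.0
```

```bash
python3 - <<'E'
from h import *
c=cam("wrist","w42");cv2.imwrite("pics/w42b.png",cv2.resize(c["color"],(768,576),interpolation=cv2.INTER_CUBIC));plan2(488.2,-82.8,36,94.5,20,1)
E
```

```text
from [487.2 -83.5  42.7] d [ 1.   0.7 -6.7] rot [0.1  0.   0.07] tilt now 20.1 opening 80.08148516979028
[0.0006, 0.0067, 0.0013] [0.1, 0.0, 0.07]
```

View pics/w42b.png

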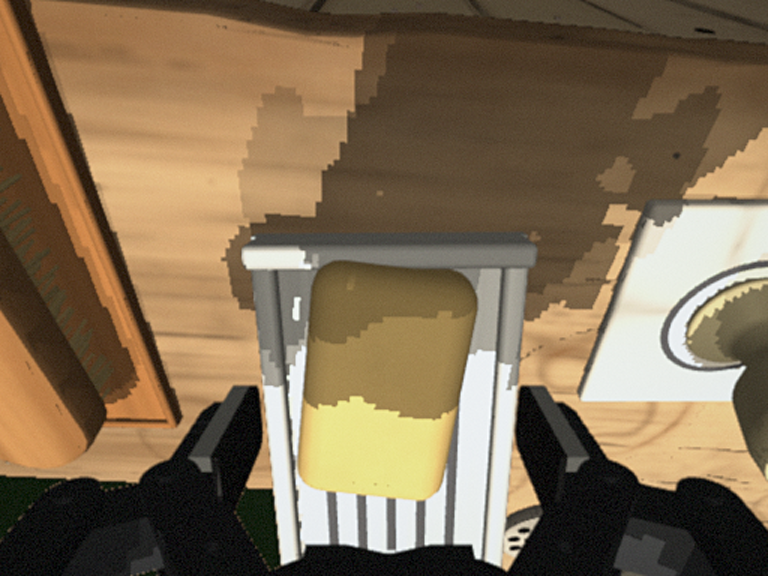

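>>> jog_arm([
  {"xyz": [0, 0.004, 0.001], "angular": [0.1, 0, 0]},
  {"xyz": [0, 0.003, 0], "angular": [0, 0, 0]},
  {"xyz": [0, 0, 0], "angular": [0, 0, 0]},
])

```text
t: 35.35
eef_pos: [490.4, -83.6, 37.5]
tcp_rot: [0.556, 0.602, -0.421, -0.389]
wrist_force: [0.1, 0.3, 0.8]
opening: 79.8
```

>>> jog_arm([
  {"xyz": [0, 0, 0], "angular": [0, 0, 0]},
  {"xyz": [0, 0, 0], "angular": [0, 0, 0]},
  {"xyz": [0, 0, 0], "angular": [0, 0, 0]},
  {"xyz": [0, 0, 0], "angular": [0, 0, 0]},
  {"xyz": [0, 0, 0], "angular": [0, 0, 0]},
], claw=0.045, force=20)

```text
t: 35.85
eef_pos: [491.0, -83.7, 38.7]
tcp_rot: [0.557, 0.602, -0.42, -0.388]
wrist_force: [-0.2, 0.4, -0.4]
opening: 50.8
```

```bash
python3 - <<'E'
from h import *
c=cam("wrist","w43");cv2.imwrite("pics/w43b.png",cv2.resize(c["color"],(768,576),interpolation=cv2.INTER_CUBIC));plan2(488.2,-82.8,35,94.5,20,1)
E
```

```text
from [491.  -83.7  38.7] d [-2.8  0.9 -3.7] rot [ 0.21  0.05 -0.  ] tilt now 20.2 opening 51.26902981732276
[0.0012, 0.0025, 0.0039] [0.21, 0.05, -0.0]
```

View pics/w43b.png

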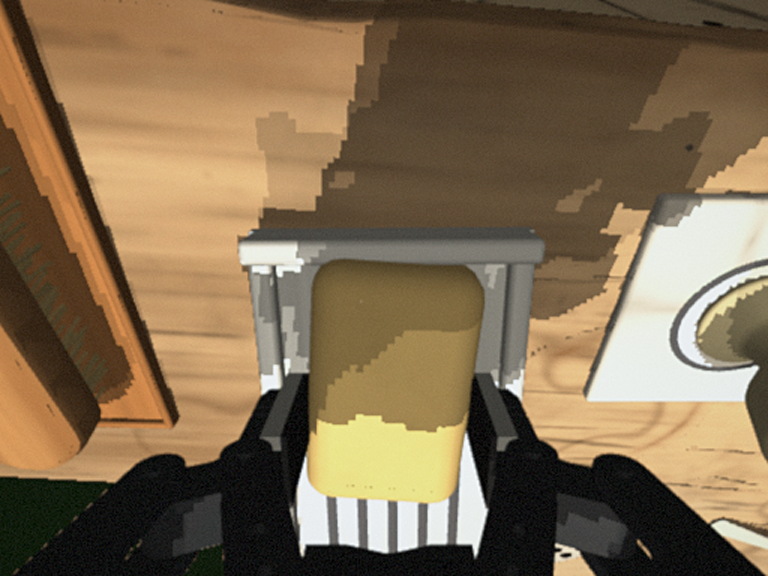

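>>> jog_arm([
  {"xyz": [0, 0, 0], "angular": [0, 0, 0]},
  {"xyz": [0, 0, 0], "angular": [0, 0, 0]},
  {"xyz": [0, 0, 0], "angular": [0, 0, 0]},
  {"xyz": [0, 0, 0], "angular": [0, 0, 0]},
], claw=0.056)

```text
t: 36.3
eef_pos: [491.1, -83.7, 38.7]
tcp_rot: [0.557, 0.603, -0.42, -0.388]
wrist_force: [-0.4, -0.2, 0.1]
opening: 55.8
```

>>> jog_arm([
  {"xyz": [0, 0, 0], "angular": [0, 0, 0]},
  {"xyz": [0, 0, 0], "angular": [0, 0, 0]},
  {"xyz": [0, 0, 0], "angular": [0, 0, 0]},
], claw=0.075)

```text
t: 36.6
eef_pos: [491.2, -83.7, 38.8]
tcp_rot: [0.557, 0.603, -0.42, -0.388]
wrist_force: [-1.0, 0.1, -0.1]
opening: 74.8
```

>>> jog_arm([
  {"xyz": [0, -0.03, 0], "angular": [0, 0, 0]},
  {"xyz": [0, -0.045, 0], "angular": [4, 0, 0]},
  {"xyz": [0, -0.045, 0], "angular": [6, 0, 0]},
  {"xyz": [0, -0.03, 0], "angular": [6, 0, 0]},
  {"xyz": [0, 0, 0], "angular": [4, 0, 0]},
])

```text
t: 37.1
eef_pos: [442.4, -87.0, 185.8]
tcp_rot: [-0.478, -0.517, 0.522, 0.482]
wrist_force: [0.4, -0.1, -0.2]
opening: 75.1
```

```bash
python3 - <<'E'
from h import *
c=cam("wrist","w44");cv2.imwrite("pics/w44b.png",cv2.resize(c["color"],(768,576),interpolation=cv2.INTER_CUBIC));plan(450,-100,250,90,n=3)
E
```

```text
from [442.7 -86.9 183.1] jaw 94.5 dpos [  7.3 -13.1  66.9] drot [-0.87  4.51  0.03] n 3
[[np.float64(-0.0045), np.float64(-0.0223), np.float64(-0.0018)], [np.float64(-0.29), np.float64(1.5), np.float64(0.01)]]
[[np.float64(-0.0045), np.float64(-0.0223), np.float64(-0.002)], [np.float64(-0.29), np.float64(1.5), np.float64(0.01)]]
[[np.float64(-0.0044), np.float64(-0.0223), np.float64(-0.0022)], [np.float64(-0.29), np.float64(1.5), np.float64(0.01)]]
```

View pics/w44b.png

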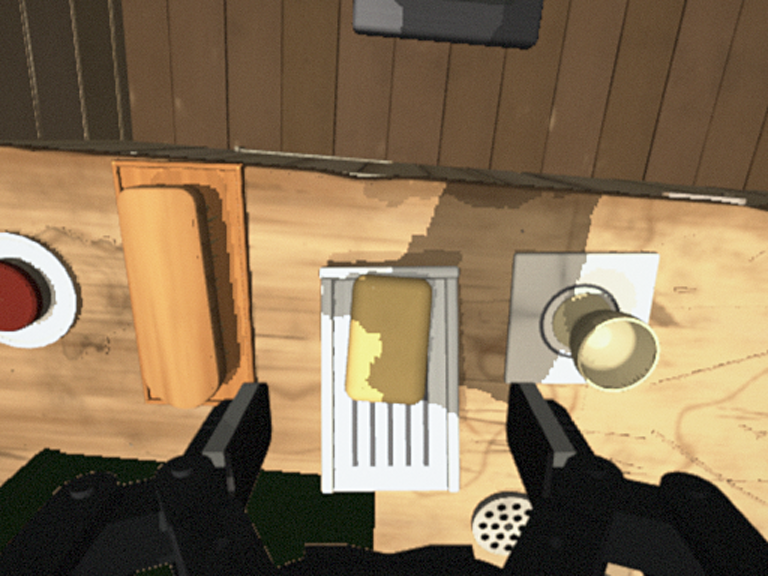

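>>> jog_arm([
  {"xyz": [0, -0.045, 0.01], "angular": [0, 0, 0]},
  {"xyz": [0, -0.045, 0.03], "angular": [0, 0, 0]},
  {"xyz": [0, -0.045, 0.04], "angular": [0, 0, 0]},
  {"xyz": [0, 0, 0.04], "angular": [0, 0, 0]},
  {"xyz": [0, 0, 0], "angular": [0, 0, 0]},
])

```text
t: 37.65
eef_pos: [328.3, -95.4, 313.0]
tcp_rot: [-0.473, -0.515, 0.524, 0.485]
wrist_force: [1.3, 0.8, 0.4]
opening: 74.8
```

```bash
python3 - <<'E'
from h import *
c=cam("top","t9")["color"][140:245,105:415];cv2.imwrite("pics/t9z.png",cv2.resize(c,None,fx=2.55,fy=2.55,interpolation=cv2.INTER_CUBIC))
c=cam("side","s9")["color"][80:320,190:310];cv2.imwrite("pics/s9z.png",cv2.resize(c,None,fx=2.5,fy=2.5,interpolation=cv2.INTER_CUBIC))
c=cam("wrist","w45");cv2.imwrite("pics/w45b.png",cv2.resize(c["color"],(768,576)))
E
```

```text
(no output)
```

View pics/t9z.png

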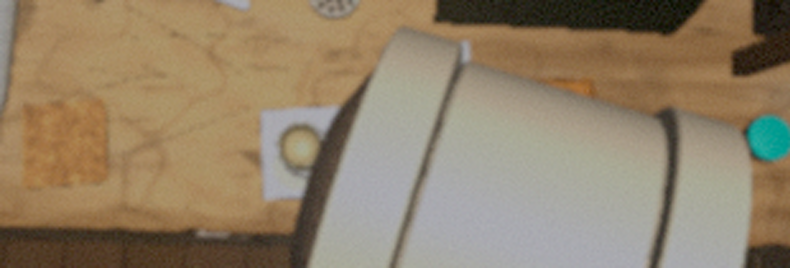

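View pics/s9z.png

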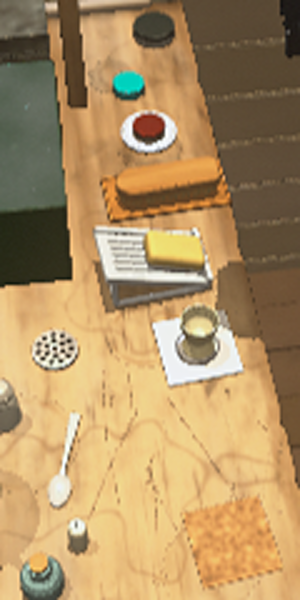

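View pics/w45b.png

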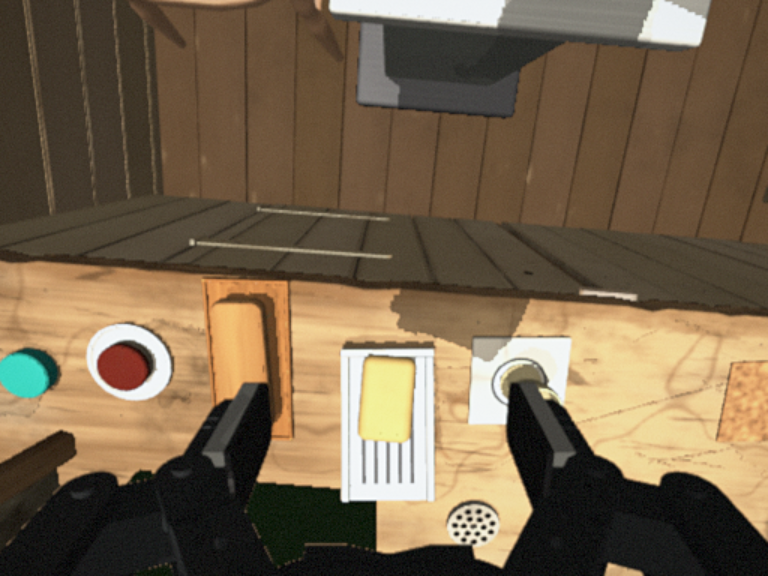

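```bash
python3 - <<'E'
from h import *
c=dict(np.load("w44.npz"));q=lambda p,z:ray(c,np.array(p)/1.5,z)
k=q([(152,187),(190,400)],36);print("brush",k.mean(0));k=q([(112,163),(242,163),(255,400),(147,403)],7);print("tray",k.mean(0))
print("cup",q((614,350),67),"tile",q([(515,253),(658,253),(657,383),(505,383)],7).mean(0))
print(ctrl.job_done())
E
```

```text
brush [ 470.86685737 -223.17584745   36.        ]
tray [ 473.87487672 -223.4327658     7.        ]
cup [[469.11257756  49.02576474  67.        ]] tile [473.46521238  55.20503264   7.        ]
the job is handed in; nothing more can be done
None
```

The job is handed in after about 38 s of the 141 s. All four things are in their places, and the cork mat is empty again.

- **Order:** I parked the tin on the cork mat, moved the brush to the tray and the egg cup to the tile ring, then put the tin in the dish. The soap came last. This is not the order in which you listed the three places, because only one parking spot was free.
- **Scrub brush:** it lies lengthwise in the tray, about 3 mm off centre, within the 10 mm of play. My first two tries at gripping it were too high and slid off its rounded top; a lower grip held.
- **Salve tin:** it lies flat and close to the middle of the dish. The turquoise look-alike was not touched.
- **Egg cup:** it stands upright inside the ring. A close view put it about 3 mm off the tile's centre. The last, slanted view gave about 7 mm from the rim, which disagrees. The pictures show the foot inside the ring, so I left it.
- **Soap:** it slid to the stop but came to rest turned by about 6 degrees. I squeezed it straight and let go again. It now rests against the stop, about 3 degrees off the rack's length.

The gripper was clear of everything at hand-in, and the wrist force readings never went above about 3 N. In the final top picture the arm hid part of the row, so the last checks come from the side and wrist pictures.

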